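Turn over the swatch paddles that face the wrong way

ROBOT

A 6-joint arm with a two-finger parallel gripper is mounted at the origin on the work surface. World frame = base frame: x ahead of the robot, y to its left, z up, the work surface at z = 0. Lengths are in mm, angles in rad, forces in N, time in s.
With the tool pointing down it reaches from about 350 to 1000 mm from the base axis. Payload 7.1 kg.
Tool frame: the origin (TCP) lies between the finger pads; the fingertips stand 14 mm ahead of it and the grasp point (between the pads) lies 5 mm behind it (r.finger_overhang is the z of the fingertips in the tool frame, in mm); z points along the fingers, y is the line along which they close (so a half turn about z gives the same grasp; the last joint's range is limited). The gripper opens to 85 mm and grips with 20 to 120 N. Pads are 22 mm wide; open, the fingers measure 114 mm over their backs; the gripper's body (76 mm by 85 mm) begins 54 mm behind the grasp point. The pads swing forward as they close: fully open they stand 13 mm farther back than shut.
Start: joints at [1.304, 0.423, 1.63, -0, 1.089, -0.019], TCP at [153.263, 605.9, 245.319] pointing down, gripper open.
Joint ranges: [-3, 3], [-0.9, 2.11], [0.09, 2.58], [-1.31, 4.45], [0.11, 2.69], [-2.54, 2.54]. Speed limits (rad/s): [2.39, 2.39, 3.01, 3.14, 3.14, 3.14].

INTERFACE

Orientations are given as a unit quaternion [w, x, y, z].
In Python, from cell import r, cams gives the robot as it stands.
- The arm moves only by the tool servo_tool, never from a script. Its argument "deltas" is a list of rows, each an object of numbers: "tx", "ty", "tz": the shift along the tool's x, y, z in cm; "wx", "wy", "wz": the turn, a rotation vector about the tool's x, y, z in degrees; "jaw": the finger opening in cm, from 0 to 8.54. In form: [{"tx": .., "ty": .., "tz": .., "wx": .., "wy": .., "wz": .., "jaw": ..}, ...]. A call has 1 to 12 rows; each row shifts and turns the commanded pose from where the row before left it, along the tool's axes as they then stand; what a row does not reach is not made up. A row lasts 1/8 s, in which the tool goes at most 62.5 mm and 10.7 degrees, less where a joint would pass 70% of its speed; a pose out of reach is approached as far as the arm can. A call is refused whole if a number of a shift passes 6.25 or a number of a turn 10.7, either way. A call with a gripper value outside its range is refused whole. The fingers move at their own pace and stop on an object; "squeeze" is the grip in N (left out, the last holds). Time passes only in rows, so rows that do not move let the fingers close. It gives the time, the measured TCP pose, the force, the opening and the grip force at its end, in the units of the state.
- r.state(): the state, without advancing time (a new reading comes with each control period).
- cams.read_camera(name): name is "scene" or "top"; returns a dict with "img" (480x640x3 uint8, blue, green, red), "range_z" (480x640 float32, mm along the optical axis (not along the pixel's ray), 0 where there is no reading), "camera_matrix" (3x3 intrinsics, pixels), "R" (3x3) and "t" (3): a world point X has camera coordinates R X + t. Camera axes: x right, y down, z forward; pixel columns grow to the right and rows downward; lengths in mm; the calibration is good to about 2 mm. A picture is of the moment at which its call begins.
- r.sign_off(): hands the job in; it is judged then, once.
The state is a dict: "time_s": time; "joint_positions": joint angles; "joint_velocities": joint speeds; "tau": joint torques, N m; "tool_pos": TCP position; "tool_rot": TCP orientation; "force": force on the tool from outside, world axes, zero at the start; "torque": the same for the moment, N m; "opening": finger opening in mm; "finger_force": force on a finger pad.
Only numpy, scipy, OpenCV 4.12 (cv2) and the standard library are available. Lean on these libraries where they do the work, as an engineer would, in place of code of your own. Each camera call takes 0.05 s, during which the arm holds its last target. There are 200 camera calls.

TASK

In the wooden rack, pick out the swatch paddles whose painted face looks away from the pink twist guide (white back towards it). In the order red, orange, green, blue, drop each of these, facing as it stands and stem first, through the guide's twisted slot so that it comes out half turned over with its painted face up, and lay it flat, painted face up, in the bamboo tub. Leave the paddles that already face the guide in the rack, and do not disturb the manicure tools.

Things in the scene. Friction and masses are not known exactly. Their poses are not given: they have to be found in the camera images.
- guide: pink twist guide, fixed, upright, small yaw; origin on the table under the axis of its clear tube (bore 42 mm, from 188 to 298 mm above the table). Four helical ribs in the tube leave a slot that turns 180 degrees from top to bottom. A paddle dropped in falls freely, its faces change sides, and a steep ramp below lays it over and slides it towards the guide's -y side, into the catch tray
- guide_mouth (a point): centre of the funnel's rim, on the tube's axis, 317 mm above the table, axes as the guide's; funnel 78 mm wide, 19 mm deep. The slot lies along the guide's x here: let the paddle go upright, stem in the tube, foot of the head in the funnel, width along x (within 0.15 rad, 3 mm). The face that looks to the guide's +y (towards the rack) as it enters ends up on top
- guide_tray (a point): centre of the catch tray's floor, 6 mm above the table, 180 mm from the tower's axis; the tray is 156 mm wide (x), reaches 50 mm to either side along y, its lips rise only 3.5 mm above its floor; at its +y side a slide rises to the tower. A dropped paddle comes to rest here or leaning on the slide's foot (mostly by less than 0.5 rad), 80 to 200 mm from the axis, within 2 s, at any yaw
- rack: wooden rack block, fixed, 245 x 130 x 34 mm, origin at the centre of its underside; 4 x 2 upright pockets 28 mm deep (14.5 mm along x, 10.5 mm along y) at x = -90, -30, 30, 90 and y = -38, 38 mm of its own frame hold the paddles by their stems, heads 22 to 36 mm above its top; the paddles' width lies along its x
- tub: shallow open bamboo tub, loose, 0.5 kg, 206 mm (x) x 116 mm (y), 26 mm tall, walls and floor 3 mm; origin at the centre of its underside; it may get pushed aside
- tub_in (a point): centre of the tub's inner floor, axes as the tub's
- red_a: red swatch paddle (None if absent), 64 mm long, 8 mm thick: head 34 mm wide and 14 mm tall on a stem 12 mm wide and 50 mm long; red all over except its white back. Origin mid-length, mid-thickness (32 mm from the stem's foot, 18 mm from the head); z from stem to head, x across the width, +y out of the painted face. Starts upright in the rack, stem down, about 35 g
- orange_a: orange swatch paddle (None if absent), 64 mm long, 8 mm thick: head 34 mm wide and 14 mm tall on a stem 12 mm wide and 50 mm long; orange all over except its white back. Origin mid-length, mid-thickness (32 mm from the stem's foot, 18 mm from the head); z from stem to head, x across the width, +y out of the painted face. Starts upright in the rack, stem down, about 35 g
- green_a: green swatch paddle (None if absent), 64 mm long, 8 mm thick: head 34 mm wide and 14 mm tall on a stem 12 mm wide and 50 mm long; green all over except its white back. Origin mid-length, mid-thickness (32 mm from the stem's foot, 18 mm from the head); z from stem to head, x across the width, +y out of the painted face. Starts upright in the rack, stem down, about 35 g
- blue_a: blue swatch paddle (None if absent), 64 mm long, 8 mm thick: head 34 mm wide and 14 mm tall on a stem 12 mm wide and 50 mm long; blue all over except its white back. Origin mid-length, mid-thickness (32 mm from the stem's foot, 18 mm from the head); z from stem to head, x across the width, +y out of the painted face. Starts upright in the rack, stem down, about 35 g
- red_b: red swatch paddle (None if absent), 64 mm long, 8 mm thick: head 34 mm wide and 14 mm tall on a stem 12 mm wide and 50 mm long; red all over except its white back. Origin mid-length, mid-thickness (32 mm from the stem's foot, 18 mm from the head); z from stem to head, x across the width, +y out of the painted face. Starts upright in the rack, stem down, about 35 g
- orange_b: orange swatch paddle (None if absent), 64 mm long, 8 mm thick: head 34 mm wide and 14 mm tall on a stem 12 mm wide and 50 mm long; orange all over except its white back. Origin mid-length, mid-thickness (32 mm from the stem's foot, 18 mm from the head); z from stem to head, x across the width, +y out of the painted face. Starts upright in the rack, stem down, about 35 g
- green_b: green swatch paddle (None if absent), 64 mm long, 8 mm thick: head 34 mm wide and 14 mm tall on a stem 12 mm wide and 50 mm long; green all over except its white back. Origin mid-length, mid-thickness (32 mm from the stem's foot, 18 mm from the head); z from stem to head, x across the width, +y out of the painted face. Starts upright in the rack, stem down, about 35 g
- blue_b: blue swatch paddle (None if absent), 64 mm long, 8 mm thick: head 34 mm wide and 14 mm tall on a stem 12 mm wide and 50 mm long; blue all over except its white back. Origin mid-length, mid-thickness (32 mm from the stem's foot, 18 mm from the head); z from stem to head, x across the width, +y out of the painted face. Starts upright in the rack, stem down, about 35 g
- separator: orange toe separator, a comb 90 x 30 x 18 mm, on a round bamboo tray beside a fixed pink organiser with bottles 94 mm tall (bystander); origin at the centre of its underside
- pusher: steel cuticle pusher, 130 mm long, on the bamboo tray (bystander); origin at the underside, near its middle
- buffer: wooden-handled buffer, 165 mm long, on the tiles beyond the tub (bystander); origin at the underside, near its middle

How it is judged (in metres and radians):
On the way, in this order (a step that is already met when the one before it is completed fails the run):
1. the red paddle that faced away from the guide (if there is one) drops through the twisted slot (horizontal distance between red_a and guide_mouth below 0.02 m and z of red_a in the frame of guide_mouth between -0.14 and -0.06 m).
2. the orange paddle that faced away from the guide (if there is one) drops through the twisted slot (horizontal distance between orange_a and guide_mouth below 0.02 m and z of orange_a in the frame of guide_mouth between -0.14 and -0.06 m).
3. the green paddle that faced away from the guide (if there is one) drops through the twisted slot (horizontal distance between green_a and guide_mouth below 0.02 m and z of green_a in the frame of guide_mouth between -0.14 and -0.06 m).
4. the blue paddle that faced away from the guide (if there is one) drops through the twisted slot (horizontal distance between blue_a and guide_mouth below 0.02 m and z of blue_a in the frame of guide_mouth between -0.14 and -0.06 m).
At the end, for the whole second after the job is handed in: every paddle that faced away from the guide at the start lies at rest in the tub, its origin within the tub's walls and less than 25 mm above its floor, painted face up within 0.35 rad; the tub stands level; every paddle that faced the guide is within 30 mm of where it stood (x of red_a in the frame of tub_in between -0.1 and 0.1 m and y of red_a in the frame of tub_in between -0.055 and 0.055 m and z of red_a in the frame of tub_in between -0.005 and 0.025 m and angle between each of red_a, orange_a, green_a, blue_a's own y axis and vertical below 0.35 rad and linear speed of each of red_a, orange_a, green_a, blue_a below 0.03 m/s and x of orange_a in the frame of tub_in between -0.1 and 0.1 m and y of orange_a in the frame of tub_in between -0.055 and 0.055 m and z of orange_a in the frame of tub_in between -0.005 and 0.025 m and x of green_a in the frame of tub_in between -0.1 and 0.1 m and y of green_a in the frame of tub_in between -0.055 and 0.055 m and z of green_a in the frame of tub_in between -0.005 and 0.025 m and x of blue_a in the frame of tub_in between -0.1 and 0.1 m and y of blue_a in the frame of tub_in between -0.055 and 0.055 m and z of blue_a in the frame of tub_in between -0.005 and 0.025 m and distance of each of red_b, orange_b, green_b, blue_b from where it was at the start of the episode below 0.03 m and angle between tub's own z axis and vertical below 0.1 rad); the robot touches nothing.
It fails at once if a paddle that already faces the guide is moved more than 30 mm (distance of any of red_b, orange_b, green_b, blue_b from where it was at the start of the episode above 0.03 m).
It fails at once if a manicure tool (separator, pusher, buffer) is moved more than 40 mm (distance of any of separator, pusher, buffer from where it was at the start of the episode above 0.04 m).
Of red_a, orange_a, green_a, blue_a only 3 to 4 are there at a start; the rules pass over those that are not, and their reading is None.
Of red_b, orange_b, green_b, blue_b only 1 to 3 are there at a start; the rules pass over those that are not, and their reading is None.
At some moment in a run one of tub may be knocked a few centimetres aside while the robot is not near it.
It also fails if it takes over 210 s, if anything falls off the work surface, if the arm or the gripper's body presses on something with over 40 N, if the wrist force passes 120 N, or if a joint passes its speed limit or range.

## Working session

There is one attempt and no reset: what is moved stays moved. The work goes in short steps, Python scripts to look and compute and a tool call to move; the robot and the scene stay as the last step left them, time stands still between calls to the robot, and variables do not carry over. Pictures are saved under pics/ and viewed, at most 14 in all, crops included, and the job is handed in when it is done.

Besides the shell and the picture viewer there is one more tool, called after "Call:" as name(argument=value, ...), one argument or row to a line, values as JSON. servo_tool: Moves the arm, as the interface text tells. Its arguments: {"type":"object","properties":{"deltas":{"type":"array"},"squeeze":{"type":"number"}},"required":["deltas"]}

```bash
mkdir -p pics; ls; python3 - <<'E'
from cell import r,cams
import cv2
s=r.state();print(s['time_s'],s['tool_pos'],s['tool_rot'],r.finger_overhang)
for n in('scene','top'):
    d=cams.read_camera(n);cv2.imwrite(f'pics/{n}0.png',d['img']);print(n,d['camera_matrix'],d['R'],d['t'])
E
```

```text
pics
0.0 [153.12912179 605.39786199 244.52917088] [-1.13672264e-04  1.23581457e-01  9.92334105e-01 -7.96360421e-04] 14.0
scene [[505.05830957   0.         323.18286609]
 [  0.         505.05830957 234.76797723]
 [  0.           0.           1.        ]] [[ 0.66958193  0.74272972 -0.00354879]
 [ 0.62569867 -0.56663828 -0.53611775]
 [-0.40020146  0.35675429 -0.84413575]] [-384.78804376 -291.45913128 1499.9973357 ]
top [[463.219017     0.         320.35979642]
 [  0.         463.219017   228.35212582]
 [  0.           0.           1.        ]] [[ 0.01641371 -0.999623    0.02200998]
 [-0.98602581 -0.01983244 -0.16540789]
 [ 0.16578204 -0.01898745 -0.98597961]] [-35.83560022 611.13214122 959.0947522 ]
```

View pics/scene0.png

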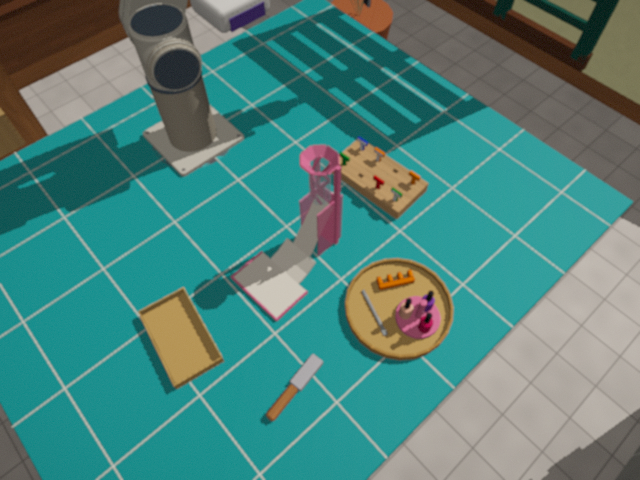

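View pics/top0.png

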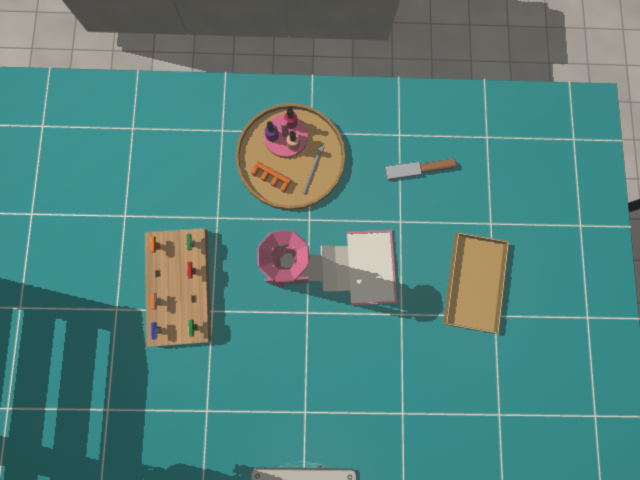

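```bash
python3 - <<'E'
import cv2,numpy as np
a=cv2.imread('pics/scene0.png')[130:225,330:435];b=cv2.imread('pics/top0.png')[225:350,140:215]
a=cv2.resize(a,None,fx=4.2,fy=4.2,interpolation=cv2.INTER_CUBIC);b=cv2.resize(b,None,fx=4.5,fy=4.5,interpolation=cv2.INTER_CUBIC)
c=np.zeros((580,790,3),np.uint8);c[:a.shape[0],:a.shape[1]]=a;c[:b.shape[0],450:450+b.shape[1]]=b
cv2.imwrite('pics/z.png',c)
E
```

```text
(no output)
```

View pics/z.png

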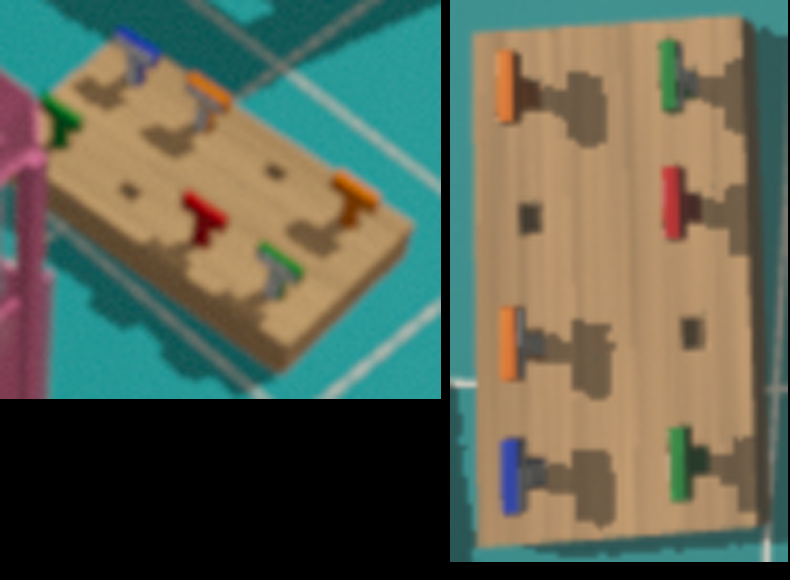

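Scene view: grey/white backs face the camera side (and so the guide) on blue (≈138,50 in the crop), the low-x orange (≈205,100) and the front green (≈278,268). Red, the high-x orange and the low-x green show colour, so they stay. The sequence is orange, green, blue.

```bash
cat > h.py <<'E'
from cell import r,cams
import numpy as np,cv2
from scipy.optimize import least_squares
def cam(n):
    d=cams.read_camera(n);d['K']=d['camera_matrix'];d['hsv']=cv2.cvtColor(d['img'],cv2.COLOR_BGR2HSV);return d
def ray(d,uv,z):
    uv=np.atleast_2d(np.asarray(uv,float));p=np.c_[uv,np.ones(len(uv))]@np.linalg.inv(d['K']).T@d['R']
    C=-d['R'].T@d['t'];return C+p*((z-C[2])/p[:,2])[:,None]
def cloud(d):
    v,u=np.mgrid[:480,:640];Z=d['range_z'][...,None]
    c=np.stack([u,v,np.ones_like(u)],-1)@np.linalg.inv(d['K']).T*Z
    return (c-d['t'])@d['R']
def proj(d,X):
    c=np.atleast_2d(X)@d['R'].T+d['t'];c=c@d['K'].T;return c[:,:2]/c[:,2:]
def blobs(m,amin=20):
    cs,_=cv2.findContours(m.astype(np.uint8),cv2.RETR_EXTERNAL,cv2.CHAIN_APPROX_NONE)
    return sorted([c[:,0].astype(np.float32) for c in cs if cv2.contourArea(c)>amin],key=len,reverse=True)
def rect(P):
    c,s,a=cv2.minAreaRect(P[:,:2].astype(np.float32));
    if s[0]<s[1]: s=s[::-1];a+=90
    a=(a+90)%180-90
    return np.round(c,1),np.round(s,1),round(a,2)
def circ(P):
    f=lambda q:np.hypot(P[:,0]-q[0],P[:,1]-q[1])-q[2]
    q=least_squares(f,[*P[:,:2].mean(0),40],loss='soft_l1').x;return q,np.abs(f(q)).mean()
E
python3 - <<'E'
from h import *
for n in('top','scene'):
    d=cam(n);H,S,V=[d['hsv'][...,i].astype(int) for i in range(3)];X=cloud(d);Z=X[...,2]
    print(n,'cam',(-d['R'].T@d['t']).round(),'valid',(d['range_z']>0).mean().round(2))
    reg=lambda y0,y1,x0=250,x1=900:(X[...,1]>y0)&(X[...,1]<y1)&(X[...,0]>x0)&(X[...,0]<x1)
    # rim
    m=(abs(Z-317)<8)&(V>60)&((H>155))&(S>60);P=X[m];print(' rim n',m.sum(),'z',np.percentile(P[:,2],[5,50,95]).round(1) if m.any() else None)
    if m.any():
        b=blobs(m,5);
        for c in b[:2]:print('  rim circ',circ(ray(d,c,317)),cv2.minEnclosingCircle(ray(d,c,317)[:,:2].astype(np.float32)))
    # rack
    m=(abs(Z-34)<6)&(H>5)&(H<25)&(S>60)&(X[...,1]>150)
    for c in blobs(m,300)[:2]:print(' rack',rect(ray(d,c,34)))
    # heads
    for nm,hm in dict(blue=(H>105)&(H<130),green=(H>45)&(H<75),red=(H<4)|(H>174),orange=(H>5)&(H<16)).items():
        m=hm&(S>110)&(Z>58)&(Z<80)&(X[...,1]>150)
        for c in blobs(m,3):print(' ',nm,len(c),rect(ray(d,c,70)))
    # tray: whitish z~6, tub
    m=(abs(Z-6)<5)&(S<70)&(V>120)&reg(-150,150)
    for c in blobs(m,200)[:3]:print(' tray',rect(ray(d,c,6)))
    m=(abs(Z-26)<7)&(H>8)&(H<30)&(S>60)&reg(-600,-200)
    for c in blobs(m,200)[:2]:print(' tub',rect(ray(d,c,26)))
E
```

```text
top cam [ 444.   -5. 1048.] valid 1.0
 rim n 935 z [309.5 314.2 318.2]
  rim circ (array([521.92142358,  38.78154879,  40.19903169]), np.float64(0.7876625257912091)) ((521.8886108398438, 38.79724884033203), 42.29351043701172)
 rack (array([482.3, 284.1]), array([244.3, 132. ]), 5.12)
  blue 34 (array([389.6, 315. ]), array([30.3,  4.1]), 4.32)
  green 33 (array([396.8, 239. ]), array([30.4,  6.1]), 3.61)
  green 29 (array([575.7, 255.5]), array([30. ,  4.2]), 3.61)
  red 34 (array([515.8, 248.3]), array([31.9, 10.1]), 9.91)
  orange 40 (array([449.2, 318.5]), array([33.3, 10.2]), 4.38)
  orange 39 (array([567.9, 329.6]), array([34.6, 10.5]), 4.3)
 tray (array([ 533.1, -110.2]), array([157.6,  81.5]), 2.02)
 tub (array([ 503. , -373.6]), array([205., 118.]), -9.35)
scene cam [1040. -414. 1109.] valid 1.0
 rim n 401 z [309.7 314.5 318.4]
  rim circ (array([523.24079612,  36.38586159,  39.65475028]), np.float64(0.8513600062011335)) ((523.9854125976562, 36.82054901123047), 42.088382720947266)
 rack (array([484.1, 282.7]), array([249.5, 135.3]), 4.31)
 rack (array([ 409.5, 1141.3]), array([269.3,  42.7]), -0.04)
  blue 18 (array([389.2, 314.2]), array([30.8,  6.6]), 4.91)
  green 19 (array([398.3, 233.6]), array([31.5, 10.9]), 0.69)
  green 18 (array([575.5, 253.6]), array([29. ,  4.9]), 2.51)
  red 20 (array([518.2, 245.3]), array([27.8, 10.5]), -5.98)
  orange 39 (array([517.8, 246. ]), array([36.4, 15.7]), 5.97)
  orange 27 (array([570. , 325.3]), array([35.5, 15.7]), 8.05)
  orange 25 (array([450.4, 318.9]), array([37.2, 12.5]), 1.41)
 tray (array([ 532. , -108.3]), array([158.6,  84.7]), 0.44)
 tub (array([ 506.4, -376.8]), array([209.7, 114.2]), -9.13)
 tub (array([ 776. , -298.3]), array([81.7, 19.7]), -80.73)
```

```bash
python3 - <<'E'
from h import *
for n in('top','scene'):
    d=cam(n);H,S,V=[d['hsv'][...,i].astype(int) for i in range(3)];X=cloud(d);Z=X[...,2]
    m=(abs(Z-6)<6)&((S<80)&(V>100)|(H>155)&(V>80))&(X[...,1]<-85)&(X[...,1]>-230)&(X[...,0]>430)&(X[...,0]<640)
    c=blobs(m,200)[0];P=ray(d,c,7);print(n,rect(P))
    # side edges of tray: fit lines on y in -185..-100
    for lo in(1,0):
        q=P[(P[:,1]<-100)&(P[:,1]>-185)&((P[:,0]>533) if lo else (P[:,0]<533))];k=np.polyfit(q[:,1],q[:,0],1);print('  side',k[0]*57.3,np.polyval(k,-142))
    q=P[(P[:,1]<-180)&(abs(P[:,0]-532)<60)];k=np.polyfit(q[:,0],q[:,1],1);print('  end',k[0]*57.3,np.polyval(k,532))
print(r.state()['tool_pos'])
E
```

```text
top (array([ 535. , -138.3]), array([166.2, 111.3]), 3.62)
  side -6.130750452311273 615.4914031007593
  side -3.652358583062132 453.56051221415436
  end 3.6759221119382697 -192.33497611688716
scene (array([ 534.2, -139.1]), array([172. , 112.7]), 2.55)
  side -4.13431842551741 617.9347534455073
  side -5.546313749159573 451.98527489390284
  end 3.7155381488364596 -194.3426820903161
[153.21053615 605.74677613 245.03834079]
```

Call:
servo_tool(
  deltas=[
    {"wz": -9.4, "jaw": 3.0},
    {"wz": -9.4},
    {"tx": -3.41, "ty": -3.87, "tz": 1.1},
    {"tx": -3.41, "ty": -3.87, "tz": 1.1},
    {"tx": -3.41, "ty": -3.87, "tz": 1.1},
    {"tx": -3.41, "ty": -3.87, "tz": 1.1},
    {"tx": -3.41, "ty": -3.87, "tz": 1.1},
    {"tx": -3.41, "ty": -3.87, "tz": 1.1},
    {"tx": -3.41, "ty": -3.87, "tz": 1.1},
    {"tx": -3.41, "ty": -3.87, "tz": 1.1},
    {},
    {},
  ],
  squeeze=30,
)

```text
schema error: expected keys tx, ty, tz, wx, wy, wz, jaw
```

Call:
servo_tool(
  deltas=[
    {"tx": 0, "ty": 0, "tz": 0, "wx": 0, "wy": 0, "wz": -9.4, "jaw": 3.0},
    {"tx": 0, "ty": 0, "tz": 0, "wx": 0, "wy": 0, "wz": -9.4, "jaw": 3.0},
    {"tx": -3.41, "ty": -3.87, "tz": 1.1, "wx": 0, "wy": 0, "wz": 0, "jaw": 3.0},
    {"tx": -3.41, "ty": -3.87, "tz": 1.1, "wx": 0, "wy": 0, "wz": 0, "jaw": 3.0},
    {"tx": -3.41, "ty": -3.87, "tz": 1.1, "wx": 0, "wy": 0, "wz": 0, "jaw": 3.0},
    {"tx": -3.41, "ty": -3.87, "tz": 1.1, "wx": 0, "wy": 0, "wz": 0, "jaw": 3.0},
    {"tx": -3.41, "ty": -3.87, "tz": 1.1, "wx": 0, "wy": 0, "wz": 0, "jaw": 3.0},
    {"tx": -3.41, "ty": -3.87, "tz": 1.1, "wx": 0, "wy": 0, "wz": 0, "jaw": 3.0},
    {"tx": -3.41, "ty": -3.87, "tz": 1.1, "wx": 0, "wy": 0, "wz": 0, "jaw": 3.0},
    {"tx": -3.41, "ty": -3.87, "tz": 1.1, "wx": 0, "wy": 0, "wz": 0, "jaw": 3.0},
    {"tx": 0, "ty": 0, "tz": 0, "wx": 0, "wy": 0, "wz": 0, "jaw": 3.0},
    {"tx": 0, "ty": 0, "tz": 0, "wx": 0, "wy": 0, "wz": 0, "jaw": 3.0},
  ],
  squeeze=30,
)

```text
time_s: 1.8
tool_pos: [449.9, 319.2, 157.3]
tool_rot: [-0.0, -0.04, 0.999, 0.0]
force: [-0.4, 0.9, 0.0]
opening: 29.9
finger_force: 0.0
```

```bash
cat >> h.py <<'E'
from scipy.spatial.transform import Rotation as Ro
def go(x=None,y=None,z=None,yaw=None):
    """print the move to TCP target: shifts in current tool axes (cm), shift axes after the turn, wz deg (yaw = direction of tool y minus 90)"""
    s=r.state();p=np.array(s['tool_pos']);q=s['tool_rot'];M=Ro.from_quat([q[1],q[2],q[3],q[0]]).as_matrix()
    yw=np.degrees(np.arctan2(-M[0,1],M[1,1]));tilt=np.degrees(np.arccos(-M[2,2]))
    T=np.array([p[0] if x is None else x,p[1] if y is None else y,p[2] if z is None else z])
    w=0 if yaw is None else ((yaw-yw+90)%180-90)
    M2=Ro.from_euler('z',w,degrees=True).as_matrix()@M
    print('t',round(s['time_s'],2),'pos',p.round(1),'yaw',yw.round(2),'tilt',tilt.round(2),'j6',round(s['joint_positions'][5],2),'open',round(s['opening'],1),'F',round(s['finger_force'],1))
    print(' shift now',((T-p)@M/10).round(2),'wz',-round(w,2),' shift after turn',((T-p)@M2/10).round(2))
E
python3 -c "
from h import *
go(449.9,318.8,71,4.5)"
```

```text
t 1.8 pos [449.9 319.2 157.3] yaw 4.55 tilt 0.02 j6 -1.06 open 29.9 F 0.0
 shift now [ 0.   -0.04  8.63] wz 0.05  shift after turn [ 0.   -0.04  8.63]
```

Call:
servo_tool(
  deltas=[
    {"tx": 0, "ty": 0, "tz": 2.2, "wx": 0, "wy": 0, "wz": 0, "jaw": 3.0},
    {"tx": 0, "ty": 0, "tz": 2.2, "wx": 0, "wy": 0, "wz": 0, "jaw": 3.0},
    {"tx": 0, "ty": 0, "tz": 2.1, "wx": 0, "wy": 0, "wz": 0, "jaw": 3.0},
    {"tx": 0, "ty": 0, "tz": 2.1, "wx": 0, "wy": 0, "wz": 0, "jaw": 3.0},
    {"tx": 0, "ty": 0, "tz": 0, "wx": 0, "wy": 0, "wz": 0, "jaw": 3.0},
    {"tx": 0, "ty": 0, "tz": 0, "wx": 0, "wy": 0, "wz": 0, "jaw": 0.5},
    {"tx": 0, "ty": 0, "tz": 0, "wx": 0, "wy": 0, "wz": 0, "jaw": 0.5},
    {"tx": 0, "ty": 0, "tz": 0, "wx": 0, "wy": 0, "wz": 0, "jaw": 0.5},
    {"tx": 0, "ty": 0, "tz": 0, "wx": 0, "wy": 0, "wz": 0, "jaw": 0.5},
    {"tx": 0, "ty": 0, "tz": 0, "wx": 0, "wy": 0, "wz": 0, "jaw": 0.5},
  ],
  squeeze=30,
)

```text
time_s: 3.05
tool_pos: [450.6, 319.7, 72.3]
tool_rot: [0.001, -0.04, 0.999, 0.001]
force: [-0.8, 0.5, 6.9]
opening: 7.1
finger_force: 33.6
```

Call:
servo_tool(
  deltas=[
    {"tx": 0, "ty": 0, "tz": -1, "wx": 0, "wy": 0, "wz": 0, "jaw": 0.5},
    {"tx": 0, "ty": 0, "tz": -2, "wx": 0, "wy": 0, "wz": 0, "jaw": 0.5},
    {"tx": 0, "ty": 0, "tz": -3, "wx": 0, "wy": 0, "wz": 0, "jaw": 0.5},
    {"tx": 0, "ty": 0, "tz": -4, "wx": 0, "wy": 0, "wz": 0, "jaw": 0.5},
    {"tx": 0, "ty": 0, "tz": -4, "wx": 0, "wy": 0, "wz": 0, "jaw": 0.5},
    {"tx": 0, "ty": 0, "tz": -4, "wx": 0, "wy": 0, "wz": 0, "jaw": 0.5},
    {"tx": 0, "ty": 0, "tz": -4, "wx": 0, "wy": 0, "wz": 0, "jaw": 0.5},
    {"tx": 0, "ty": 0, "tz": -4, "wx": 0, "wy": 0, "wz": 0, "jaw": 0.5},
    {"tx": 0, "ty": 0, "tz": -4, "wx": 0, "wy": 0, "wz": 0, "jaw": 0.5},
    {"tx": 0, "ty": 0, "tz": -3, "wx": 0, "wy": 0, "wz": 0, "jaw": 0.5},
    {"tx": 0, "ty": 0, "tz": 0, "wx": 0, "wy": 0, "wz": 0, "jaw": 0.5},
    {"tx": 0, "ty": 0, "tz": 0, "wx": 0, "wy": 0, "wz": 0, "jaw": 0.5},
  ],
)

```text
time_s: 4.55
tool_pos: [449.5, 318.7, 400.5]
tool_rot: [-0.001, -0.04, 0.999, -0.0]
force: [0.1, 0.2, -0.4]
opening: 7.2
finger_force: 32.7
```

```bash
python3 -c "
from h import *
go(522.5,37.7,402,3.9)
d=cam('scene');p=proj(d,r.state()['tool_pos'])[0].astype(int);print(p)
a=d['img'][max(0,p[1]-60):p[1]+60,p[0]-70:p[0]+70];cv2.imwrite('pics/g1.png',cv2.resize(a,None,fx=4,fy=4))"
```

```text
t 4.55 pos [449.5 318.7 400.5] yaw 4.6 tilt 0.08 j6 -1.06 open 7.2 F 32.7
 shift now [ -5.03 -28.6   -0.14] wz 0.7  shift after turn [ -5.38 -28.53  -0.14]
[392  48]
```

View pics/g1.png

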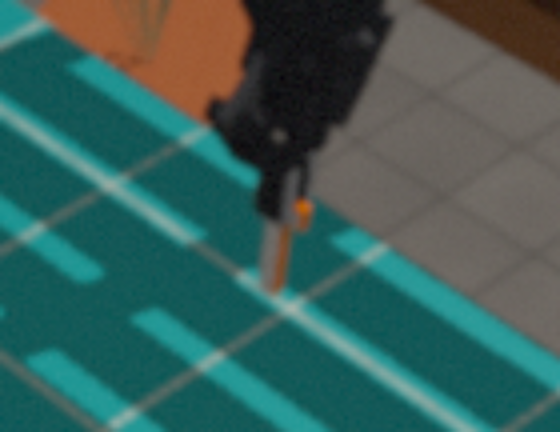

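Call:
servo_tool(
  deltas=[
    {"tx": -0.75, "ty": -4.08, "tz": 0, "wx": 0, "wy": 0, "wz": 0.1, "jaw": 0.5},
    {"tx": -0.75, "ty": -4.08, "tz": 0, "wx": 0, "wy": 0, "wz": 0.1, "jaw": 0.5},
    {"tx": -0.75, "ty": -4.08, "tz": 0, "wx": 0, "wy": 0, "wz": 0.1, "jaw": 0.5},
    {"tx": -0.75, "ty": -4.08, "tz": 0, "wx": 0, "wy": 0, "wz": 0.1, "jaw": 0.5},
    {"tx": -0.75, "ty": -4.08, "tz": 0, "wx": 0, "wy": 0, "wz": 0.1, "jaw": 0.5},
    {"tx": -0.75, "ty": -4.08, "tz": 0, "wx": 0, "wy": 0, "wz": 0.1, "jaw": 0.5},
    {"tx": -0.75, "ty": -4.08, "tz": 0, "wx": 0, "wy": 0, "wz": 0.1, "jaw": 0.5},
    {"tx": 0, "ty": 0, "tz": 0, "wx": 0, "wy": 0, "wz": 0, "jaw": 0.5},
    {"tx": 0, "ty": 0, "tz": 0, "wx": 0, "wy": 0, "wz": 0, "jaw": 0.5},
  ],
)

```text
time_s: 5.72
tool_pos: [523.3, 38.5, 400.2]
tool_rot: [-0.001, -0.034, 0.999, 0.0]
force: [-0.3, -0.3, -0.5]
opening: 7.1
finger_force: 32.7
```

```bash
python3 -c "
from h import *
go(522.5,37.7,324,3.9)
d=cam('scene');p=np.array(r.state()['tool_pos']);a=p[2]
print(proj(d,[p,p-[0,0,65],[522.5,37.7,317]]).round(1))
u=proj(d,p)[0].astype(int)
a=d['img'][u[1]-20:u[1]+80,u[0]-65:u[0]+65];cv2.imwrite('pics/g2.png',cv2.resize(a,None,fx=5,fy=5,interpolation=cv2.INTER_CUBIC));print(u)"
```

```text
t 5.72 pos [523.3  38.5 400.2] yaw 3.87 tilt 0.13 j6 -1.59 open 7.1 F 32.7
 shift now [ 0.07 -0.08  7.62] wz -0.03  shift after turn [ 0.07 -0.08  7.62]
[[319.6 129.8]
 [319.9 152.7]
 [319.3 158.8]]
[319 129]
```

View pics/g2.png

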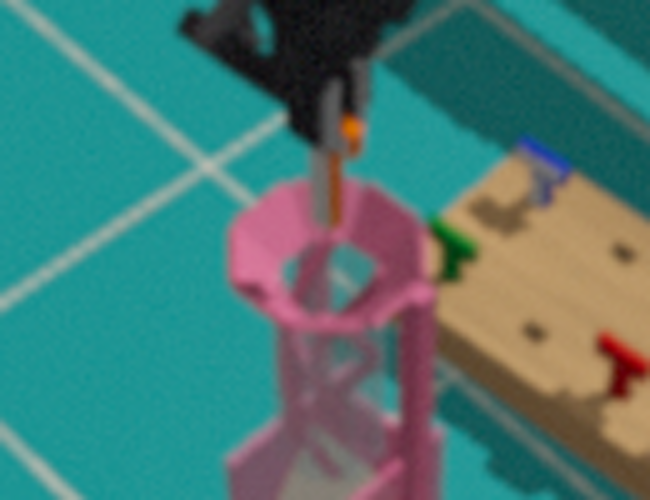

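Call:
servo_tool(
  deltas=[
    {"tx": 0.07, "ty": -0.08, "tz": 0, "wx": 0, "wy": 0, "wz": 0, "jaw": 0.5},
    {"tx": 0, "ty": 0, "tz": 2, "wx": 0, "wy": 0, "wz": 0, "jaw": 0.5},
    {"tx": 0, "ty": 0, "tz": 2, "wx": 0, "wy": 0, "wz": 0, "jaw": 0.5},
    {"tx": 0, "ty": 0, "tz": 2, "wx": 0, "wy": 0, "wz": 0, "jaw": 0.5},
    {"tx": 0, "ty": 0, "tz": 1.2, "wx": 0, "wy": 0, "wz": 0, "jaw": 0.5},
    {"tx": 0, "ty": 0, "tz": 0.7, "wx": 0, "wy": 0, "wz": 0, "jaw": 0.5},
    {"tx": 0, "ty": 0, "tz": 0, "wx": 0, "wy": 0, "wz": 0, "jaw": 0.5},
    {"tx": 0, "ty": 0, "tz": 0, "wx": 0, "wy": 0, "wz": 0, "jaw": 0.5},
  ],
)

```text
time_s: 6.78
tool_pos: [523.5, 37.5, 323.0]
tool_rot: [0.001, -0.034, 0.999, -0.0]
force: [-0.4, -0.2, -0.4]
opening: 6.9
finger_force: 32.7
```

Call:
servo_tool(
  deltas=[
    {"tx": 0, "ty": 0, "tz": 0, "wx": 0, "wy": 0, "wz": 0, "jaw": 1.7},
    {"tx": 0, "ty": 0, "tz": 0, "wx": 0, "wy": 0, "wz": 0, "jaw": 1.7},
    {"tx": 0, "ty": 0, "tz": 0, "wx": 0, "wy": 0, "wz": 0, "jaw": 1.7},
    {"tx": 0, "ty": 0, "tz": 0, "wx": 0, "wy": 0, "wz": 0, "jaw": 1.7},
    {"tx": 0, "ty": 0, "tz": -3, "wx": 0, "wy": 0, "wz": 0, "jaw": 1.7},
    {"tx": 0, "ty": 0, "tz": -4, "wx": 0, "wy": 0, "wz": 0, "jaw": 1.7},
    {"tx": 0, "ty": 0, "tz": 0, "wx": 0, "wy": 0, "wz": 0, "jaw": 3},
    {"tx": 0, "ty": 0, "tz": 0, "wx": 0, "wy": 0, "wz": 0, "jaw": 3},
    {"tx": 0, "ty": 0, "tz": 0, "wx": 0, "wy": 0, "wz": 0, "jaw": 3},
    {"tx": 0, "ty": 0, "tz": 0, "wx": 0, "wy": 0, "wz": 0, "jaw": 3},
    {"tx": 0, "ty": 0, "tz": 0, "wx": 0, "wy": 0, "wz": 0, "jaw": 3},
    {"tx": 0, "ty": 0, "tz": 0, "wx": 0, "wy": 0, "wz": 0, "jaw": 3},
  ],
)

```text
time_s: 8.28
tool_pos: [523.1, 37.5, 392.1]
tool_rot: [-0.0, -0.034, 0.999, -0.0]
force: [0.2, 0.6, -0.2]
opening: 30.1
finger_force: 0.0
```

```bash
cat >> h.py <<'E'
HUES=dict(blue=(105,130),green=(45,75),orange=(5,17))
def find(color,region=(430,650,-240,0),zr=(-5,80),show=None):
    """coloured blob near the tray: cloud stats in world + shape; region x0,x1,y0,y1"""
    for n in('top','scene'):
        d=cam(n);X=cloud(d);H,S=d['hsv'][...,0],d['hsv'][...,1];a,b=HUES[color]
        m=(H>=a)&(H<=b)&(S>110)&(X[...,0]>region[0])&(X[...,0]<region[1])&(X[...,1]>region[2])&(X[...,1]<region[3])&(X[...,2]>zr[0])&(X[...,2]<zr[1])
        B=blobs(m,8)
        if not B:print(n,'none');continue
        k=np.zeros((480,640),np.uint8);cv2.drawContours(k,[B[0].astype(int)],-1,1,-1);k=(k>0)&m
        P=X[k];c=P.mean(0);u,s,vt=np.linalg.svd(P-c,full_matrices=False);v=vt[0];nrm=vt[2]*np.sign(vt[2][2])
        top=ray(d,np.argwhere(k)[:,::-1],np.median(P[:,2]));rc=rect(ray(d,B[0],np.median(P[:,2])))
        # head end: width is larger there; sign by skew of spread across
        ax=v[:2]/np.linalg.norm(v[:2]);l=(P[:,:2]-c[:2])@ax;w=(P[:,:2]-c[:2])@np.array([-ax[1],ax[0]])
        mid=(l.min()+l.max())/2;sg=1 if np.ptp(w[l>mid])>np.ptp(w[l<mid]) else -1;ax=ax*sg;l=l*sg;
        cen=c[:2]+ax*(l.min()+l.max())/2
        print(n,k.sum(),'mid(origin)',cen.round(1),'len',np.ptp(l).round(1),'wid',np.ptp(w).round(1),'zpct',np.percentile(P[:,2],[5,50,95]).round(1),'head dir deg',np.degrees(np.arctan2(ax[1],ax[0])).round(1),'normal tilt deg',np.degrees(np.arccos(min(1,nrm[2]))).round(1),'nrm',nrm.round(2),'px',B[0].mean(0).round())
        if show and n=='top':
            g=proj(d,[535,-120,10])[0].astype(int);a=d['img'][g[1]-70:g[1]+70,g[0]-90:g[0]+90]
            cv2.imwrite(show,cv2.resize(a,None,fx=4,fy=4,interpolation=cv2.INTER_CUBIC));print('crop origin',g-[90,70])
E
python3 -c "
from h import *
find('orange',show='pics/o1.png')"
```

```text
top 200 mid(origin) [548.6 -80. ] len 61.8 wid 30.0 zpct [14.  18.1 21.9] head dir deg -1.6 normal tilt deg 14.6 nrm [-0.01 -0.25  0.97] px [344. 257.]
crop origin [271 195]
scene 162 mid(origin) [548.6 -82.2] len 64.9 wid 29.8 zpct [10.2 17.9 22.2] head dir deg -0.2 normal tilt deg 17.9 nrm [-0.03 -0.31  0.95] px [293. 273.]
```

View pics/o1.png

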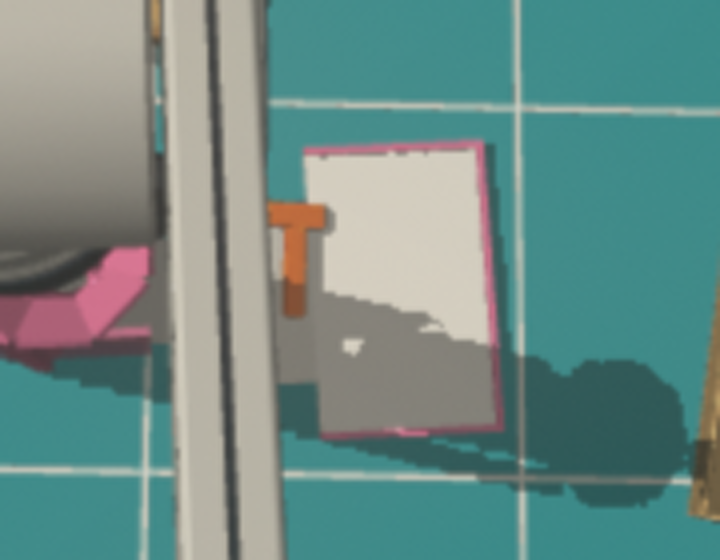

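Orange came through painted side up. It rests on the slide foot at about (295,240) in the crop, head toward +x, leaning about 15°. I'll check the slide's profile before grasping.

```bash
python3 -c "
from h import *
d=cam('scene');X=cloud(d).reshape(-1,3)
for y in range(-110,-20,8):
    row=[]
    for x0,x1 in((500,515),(515,530),(530,545),(545,560),(560,580)):
        q=X[(abs(X[:,1]-y)<4)&(X[:,0]>x0)&(X[:,0]<x1)&(X[:,2]<290)];row.append(np.round(np.median(q[:,2]),0) if len(q) else None)
    print(y,row)
go(553.6,-84,110,-1)
"
```

```text
-110 [np.float64(7.0), np.float64(7.0), np.float64(8.0), np.float64(6.0), np.float64(7.0)]
-102 [np.float64(7.0), np.float64(7.0), np.float64(8.0), np.float64(7.0), np.float64(7.0)]
-94 [np.float64(8.0), np.float64(8.0), np.float64(8.0), np.float64(7.0), np.float64(14.0)]
-86 [np.float64(11.0), np.float64(10.0), np.float64(11.0), np.float64(13.0), np.float64(18.0)]
-78 [np.float64(12.0), np.float64(19.0), np.float64(19.0), np.float64(19.0), np.float64(18.0)]
-70 [np.float64(15.0), np.float64(15.0), np.float64(14.0), np.float64(15.0), np.float64(19.0)]
-62 [np.float64(18.0), np.float64(16.0), np.float64(16.0), np.float64(15.0), np.float64(16.0)]
-54 [np.float64(23.0), np.float64(23.0), np.float64(21.0), np.float64(20.0), np.float64(19.0)]
-46 [np.float64(28.0), np.float64(26.0), np.float64(26.0), np.float64(26.0), np.float64(23.0)]
-38 [np.float64(33.0), np.float64(33.0), np.float64(33.0), np.float64(32.0), np.float64(28.0)]
-30 [np.float64(41.0), np.float64(40.0), np.float64(38.0), np.float64(37.0), np.float64(31.0)]
-22 [np.float64(53.0), np.float64(50.0), np.float64(51.0), np.float64(48.0), np.float64(2.0)]
t 8.43 pos [523.1  37.5 392.3] yaw 3.9 tilt 0.0 j6 -1.59 open 30.0 F 0.0
 shift now [ -2.21 -12.33  28.23] wz 4.9  shift after turn [ -3.26 -12.09  28.23]
```

Call:
servo_tool(
  deltas=[
    {"tx": 0, "ty": 0, "tz": 0, "wx": 0, "wy": 0, "wz": 4.9, "jaw": 2.6},
    {"tx": -1.09, "ty": -4.03, "tz": 0, "wx": 0, "wy": 0, "wz": 0, "jaw": 2.6},
    {"tx": -1.09, "ty": -4.03, "tz": 0, "wx": 0, "wy": 0, "wz": 0, "jaw": 2.6},
    {"tx": -1.09, "ty": -4.03, "tz": 0, "wx": 0, "wy": 0, "wz": 0, "jaw": 2.6},
    {"tx": 0, "ty": 0, "tz": 4.5, "wx": 0, "wy": 0, "wz": 0, "jaw": 2.6},
    {"tx": 0, "ty": 0, "tz": 4.5, "wx": 0, "wy": 0, "wz": 0, "jaw": 2.6},
    {"tx": 0, "ty": 0, "tz": 4.5, "wx": 0, "wy": 0, "wz": 0, "jaw": 2.6},
    {"tx": 0, "ty": 0, "tz": 4.5, "wx": 0, "wy": 0, "wz": 0, "jaw": 2.6},
    {"tx": 0, "ty": 0, "tz": 4.5, "wx": 0, "wy": 0, "wz": 0, "jaw": 2.6},
    {"tx": 0, "ty": 0, "tz": 4.5, "wx": -8, "wy": 0, "wz": 0, "jaw": 2.6},
    {"tx": 0, "ty": 0, "tz": 0, "wx": -8, "wy": 0, "wz": 0, "jaw": 2.6},
    {"tx": 0, "ty": 0, "tz": 0, "wx": 0, "wy": 0, "wz": 0, "jaw": 2.6},
  ],
)

```text
time_s: 9.93
tool_pos: [553.6, -85.7, 121.3]
tool_rot: [0.001, 0.01, 0.99, 0.139]
force: [0.3, -0.0, 0.7]
opening: 25.8
finger_force: 0.0
```

```bash
python3 -c "
from h import *
go(553.6,-84.1,25)
find('orange')"
```

```text
t 9.93 pos [553.6 -85.7 121.3] yaw -1.22 tilt 15.97 j6 -2.09 open 25.8 F 0.0
 shift now [-0.01 -2.5   9.31] wz 0  shift after turn [-0.01 -2.5   9.31]
top 87 mid(origin) [535.8 -79.8] len 36.3 wid 11.6 zpct [15.5 18.3 21.8] head dir deg -2.9 normal tilt deg 13.7 nrm [ 0.04 -0.23  0.97] px [344. 265.]
scene 161 mid(origin) [546.6 -82.2] len 69.8 wid 30.7 zpct [11.3 17.8 21.7] head dir deg -0.1 normal tilt deg 17.9 nrm [-0.01 -0.31  0.95] px [293. 273.]
```

Call:
servo_tool(
  deltas=[
    {"tx": 0, "ty": -2.5, "tz": 0, "wx": 0, "wy": 0, "wz": 0, "jaw": 2.6},
    {"tx": 0, "ty": 0, "tz": 3, "wx": 0, "wy": 0, "wz": 0, "jaw": 2.6},
    {"tx": 0, "ty": 0, "tz": 3, "wx": 0, "wy": 0, "wz": 0, "jaw": 2.6},
    {"tx": 0, "ty": 0, "tz": 2, "wx": 0, "wy": 0, "wz": 0, "jaw": 2.6},
    {"tx": 0, "ty": 0, "tz": 1.2, "wx": 0, "wy": 0, "wz": 0, "jaw": 2.6},
    {"tx": 0, "ty": 0, "tz": 0, "wx": 0, "wy": 0, "wz": 0, "jaw": 2.6},
    {"tx": 0, "ty": 0, "tz": 0, "wx": 0, "wy": 0, "wz": 0, "jaw": 1},
    {"tx": 0, "ty": 0, "tz": 0, "wx": 0, "wy": 0, "wz": 0, "jaw": 1},
    {"tx": 0, "ty": 0, "tz": 0, "wx": 0, "wy": 0, "wz": 0, "jaw": 1},
    {"tx": 0, "ty": 0, "tz": 0, "wx": 0, "wy": 0, "wz": 0, "jaw": 1},
  ],
)

```text
time_s: 11.28
tool_pos: [554.3, -83.0, 27.6]
tool_rot: [0.002, 0.009, 0.99, 0.139]
force: [-0.1, -1.1, 4.1]
opening: 10.7
finger_force: 29.7
```

Call:
servo_tool(
  deltas=[
    {"tx": 0, "ty": 0, "tz": -1, "wx": 0, "wy": 0, "wz": 0, "jaw": 1},
    {"tx": 0, "ty": 0, "tz": -2, "wx": 0, "wy": 0, "wz": 0, "jaw": 1},
    {"tx": 0, "ty": 0, "tz": -4, "wx": 0, "wy": 0, "wz": 0, "jaw": 1},
    {"tx": 0, "ty": 0, "tz": -4, "wx": 0, "wy": 0, "wz": 0, "jaw": 1},
    {"tx": 0, "ty": -2, "tz": 0, "wx": 8, "wy": 0, "wz": 0, "jaw": 1},
    {"tx": 0, "ty": -3, "tz": 0, "wx": 8, "wy": 0, "wz": 0, "jaw": 1},
    {"tx": 0, "ty": 0, "tz": 0, "wx": 0, "wy": 0, "wz": 0, "jaw": 1},
  ],
)

```text
time_s: 12.15
tool_pos: [552.5, -161.8, 124.3]
tool_rot: [0.0, 0.008, 1.0, 0.0]
force: [-0.0, 0.2, 0.1]
opening: 10.7
finger_force: 29.4
```

```bash
cat >> h.py <<'E'
def tub():
    for n in('top','scene'):
        d=cam(n);X=cloud(d);H,S,V=[d['hsv'][...,i].astype(int) for i in range(3)];Z=X[...,2]
        m=(abs(Z-26)<7)&(H>8)&(H<30)&(S>60)&(X[...,1]<-230)&(X[...,1]>-600)&(X[...,0]>250)&(X[...,0]<680)
        for c in blobs(m,200)[:1]:print(n,'tub',rect(ray(d,c,26)))
E
python3 -c "
from h import *
go(505+60,-375,110,-9.2)
tub()
s=r.state();p=np.array(s['tool_pos'])
d=cam('scene');u=proj(d,p)[0].astype(int);a=d['img'][u[1]-60:u[1]+60,u[0]-70:u[0]+70];cv2.imwrite('pics/o2.png',cv2.resize(a,None,fx=4,fy=4,interpolation=cv2.INTER_CUBIC))"
```

```text
t 12.15 pos [ 552.5 -161.8  124.3] yaw -0.97 tilt 0.05 j6 -1.86 open 10.7 F 29.4
 shift now [ -1.61 -21.3    1.43] wz 8.23  shift after turn [ -4.65 -20.85   1.43]
scene tub (array([ 505.8, -376.7]), array([208.6, 114.2]), -9.13)
```

View pics/o2.png

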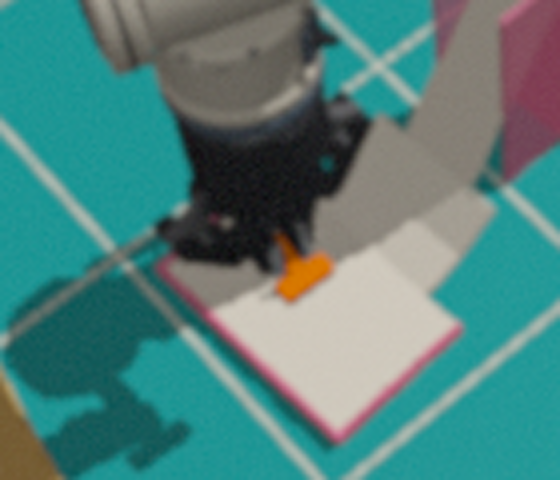

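```bash
python3 -c "
from h import *
go(556,-403.6,90,-9.2)"
```

```text
t 12.3 pos [ 552.4 -161.5  123.5] yaw -1.03 tilt 0.13 j6 -1.86 open 10.4 F 29.4
 shift now [ -0.8  -24.21   3.29] wz 8.17  shift after turn [ -4.23 -23.85   3.29]
```

Call:
servo_tool(
  deltas=[
    {"tx": 0, "ty": 0, "tz": 0, "wx": 0, "wy": 0, "wz": 8.2, "jaw": 1},
    {"tx": -0.7, "ty": -3.98, "tz": 0, "wx": 0, "wy": 0, "wz": 0, "jaw": 1},
    {"tx": -0.7, "ty": -3.98, "tz": 0, "wx": 0, "wy": 0, "wz": 0, "jaw": 1},
    {"tx": -0.7, "ty": -3.98, "tz": 0, "wx": 0, "wy": 0, "wz": 0, "jaw": 1},
    {"tx": -0.7, "ty": -3.98, "tz": 0, "wx": 0, "wy": 0, "wz": 0, "jaw": 1},
    {"tx": -0.7, "ty": -3.98, "tz": 0, "wx": 0, "wy": 0, "wz": 0, "jaw": 1},
    {"tx": -0.7, "ty": -3.98, "tz": 0, "wx": 0, "wy": 0, "wz": 0, "jaw": 1},
    {"tx": 0, "ty": 0, "tz": 3.3, "wx": 0, "wy": 0, "wz": 0, "jaw": 1},
    {"tx": 0, "ty": 0, "tz": 0, "wx": 0, "wy": 0, "wz": 0, "jaw": 1},
    {"tx": 0, "ty": 0, "tz": 0, "wx": 0, "wy": 0, "wz": 0, "jaw": 1},
  ],
)

```text
time_s: 13.55
tool_pos: [555.8, -404.0, 90.5]
tool_rot: [-0.0, 0.08, 0.997, 0.0]
force: [0.3, 0.2, -0.6]
opening: 10.6
finger_force: 29.4
```

```bash
python3 -c "
from h import *
go(556,-403.6,22.5,-9.2)
tub()"
```

```text
t 13.55 pos [ 555.8 -404.    90.5] yaw -9.19 tilt 0.06 j6 -2.06 open 10.6 F 29.4
 shift now [-0.02  0.03  6.8 ] wz 0.01  shift after turn [-0.02  0.03  6.8 ]
```

Call:
servo_tool(
  deltas=[
    {"tx": 0, "ty": 0, "tz": 2.5, "wx": 0, "wy": 0, "wz": 0, "jaw": 1},
    {"tx": 0, "ty": 0, "tz": 2.2, "wx": 0, "wy": 0, "wz": 0, "jaw": 1},
    {"tx": 0, "ty": 0, "tz": 1.2, "wx": 0, "wy": 0, "wz": 0, "jaw": 1},
    {"tx": 0, "ty": 0, "tz": 0.9, "wx": 0, "wy": 0, "wz": 0, "jaw": 1},
    {"tx": 0, "ty": 0, "tz": 0, "wx": 0, "wy": 0, "wz": 0, "jaw": 1},
    {"tx": 0, "ty": 0, "tz": 0, "wx": 0, "wy": 0, "wz": 0, "jaw": 2.4},
    {"tx": 0, "ty": 0, "tz": 0, "wx": 0, "wy": 0, "wz": 0, "jaw": 2.4},
    {"tx": 0, "ty": 0, "tz": 0, "wx": 0, "wy": 0, "wz": 0, "jaw": 2.4},
    {"tx": 0, "ty": 0, "tz": -2, "wx": 0, "wy": 0, "wz": 0, "jaw": 2.4},
    {"tx": 0, "ty": 0, "tz": -4, "wx": 0, "wy": 0, "wz": 0, "jaw": 2.4},
    {"tx": 0, "ty": 0, "tz": -4, "wx": 0, "wy": 0, "wz": 0, "jaw": 2.4},
    {"tx": 0, "ty": 0, "tz": -4, "wx": 0, "wy": 0, "wz": 0, "jaw": 2.4},
  ],
)

```text
time_s: 15.15
tool_pos: [555.8, -404.5, 165.0]
tool_rot: [0.001, 0.08, 0.997, -0.0]
force: [0.4, 0.2, -0.0]
opening: 23.9
finger_force: 0.0
```

```bash
python3 -c "
from h import *
find('orange',region=(350,700,-480,-280))
go(575.7,254,400,4.5)"
```

```text
top 313 mid(origin) [ 551.6 -402.2] len 70.1 wid 41.1 zpct [ 1.8  9.7 14.1] head dir deg -11.0 normal tilt deg 4.3 nrm [ 0.   -0.08  1.  ] px [486. 259.]
scene 285 mid(origin) [ 548.6 -404.3] len 69.0 wid 37.7 zpct [ 2.6 11.  14.8] head dir deg -9.3 normal tilt deg 11.4 nrm [-0.05 -0.19  0.98] px [182. 361.]
t 15.25 pos [ 558.4 -406.4  169.2] yaw -9.2 tilt 0.6 j6 -2.06 open 23.9 F 0.0
 shift now [  8.63  65.35 -23.48] wz -13.7  shift after turn [ -7.12  65.58 -23.33]
```

Call:
servo_tool(
  deltas=[
    {"tx": 0, "ty": 0, "tz": -5, "wx": 0, "wy": 0, "wz": -7, "jaw": 3},
    {"tx": 0, "ty": 0, "tz": -5, "wx": 0, "wy": 0, "wz": -6.7, "jaw": 3},
    {"tx": 0, "ty": 0, "tz": -5, "wx": 0, "wy": 0, "wz": 0, "jaw": 3},
    {"tx": 0, "ty": 0, "tz": -5, "wx": 0, "wy": 0, "wz": 0, "jaw": 3},
    {"tx": -0.6, "ty": 5.4, "tz": -3.5, "wx": 0, "wy": 0, "wz": 0, "jaw": 3},
    {"tx": -0.6, "ty": 5.4, "tz": 0, "wx": 0, "wy": 0, "wz": 0, "jaw": 3},
    {"tx": -0.6, "ty": 5.4, "tz": 0, "wx": 0, "wy": 0, "wz": 0, "jaw": 3},
    {"tx": -0.6, "ty": 5.4, "tz": 0, "wx": 0, "wy": 0, "wz": 0, "jaw": 3},
    {"tx": -0.6, "ty": 5.4, "tz": 0, "wx": 0, "wy": 0, "wz": 0, "jaw": 3},
    {"tx": -0.6, "ty": 5.4, "tz": 0, "wx": 0, "wy": 0, "wz": 0, "jaw": 3},
    {"tx": -0.6, "ty": 5.4, "tz": 0, "wx": 0, "wy": 0, "wz": 0, "jaw": 3},
    {"tx": -0.6, "ty": 5.4, "tz": 0, "wx": 0, "wy": 0, "wz": 0, "jaw": 3},
  ],
)

```text
time_s: 16.75
tool_pos: [569.0, 30.1, 396.6]
tool_rot: [0.0, -0.039, 0.999, -0.0]
force: [0.2, -0.1, 0.5]
opening: 29.9
finger_force: 0.0
```

Call:
servo_tool(
  deltas=[
    {"tx": -0.6, "ty": 5.4, "tz": 0, "wx": 0, "wy": 0, "wz": 0, "jaw": 3},
    {"tx": -0.6, "ty": 5.4, "tz": 0, "wx": 0, "wy": 0, "wz": 0, "jaw": 3},
    {"tx": -0.6, "ty": 5.4, "tz": 0, "wx": 0, "wy": 0, "wz": 0, "jaw": 3},
    {"tx": -0.6, "ty": 5.4, "tz": 0, "wx": 0, "wy": 0, "wz": 0, "jaw": 3},
    {"tx": 0, "ty": 0, "tz": 4, "wx": 0, "wy": 0, "wz": 0, "jaw": 3},
    {"tx": 0, "ty": 0, "tz": 4, "wx": 0, "wy": 0, "wz": 0, "jaw": 3},
    {"tx": 0, "ty": 0, "tz": 4, "wx": 0, "wy": 0, "wz": 0, "jaw": 3},
    {"tx": 0, "ty": 0, "tz": 4, "wx": 0, "wy": 0, "wz": 0, "jaw": 3},
    {"tx": 0, "ty": 0, "tz": 4, "wx": 0, "wy": 0, "wz": 0, "jaw": 3},
    {"tx": 0, "ty": 0, "tz": 0, "wx": 0, "wy": 0, "wz": 0, "jaw": 3},
    {"tx": 0, "ty": 0, "tz": 0, "wx": 0, "wy": 0, "wz": 0, "jaw": 3},
  ],
)

```text
time_s: 18.12
tool_pos: [577.4, 245.9, 197.7]
tool_rot: [0.001, -0.039, 0.999, 0.0]
force: [-0.5, 0.5, 0.5]
opening: 29.7
finger_force: 0.0
```

```bash
python3 -c "
from h import *
go(575.7,254,72,4.5)"
```

```text
t 18.12 pos [577.4 245.9 197.7] yaw 4.5 tilt 0.12 j6 -1.27 open 29.7 F 0.0
 shift now [ 0.13  0.81 12.57] wz -0.0  shift after turn [ 0.13  0.81 12.57]
```

Call:
servo_tool(
  deltas=[
    {"tx": 0.13, "ty": 0.81, "tz": 0, "wx": 0, "wy": 0, "wz": 0, "jaw": 3.0},
    {"tx": 0, "ty": 0, "tz": 4, "wx": 0, "wy": 0, "wz": 0, "jaw": 3.0},
    {"tx": 0, "ty": 0, "tz": 4, "wx": 0, "wy": 0, "wz": 0, "jaw": 3.0},
    {"tx": 0, "ty": 0, "tz": 2.5, "wx": 0, "wy": 0, "wz": 0, "jaw": 3.0},
    {"tx": 0, "ty": 0, "tz": 2.1, "wx": 0, "wy": 0, "wz": 0, "jaw": 3.0},
    {"tx": 0, "ty": 0, "tz": 0, "wx": 0, "wy": 0, "wz": 0, "jaw": 3.0},
    {"tx": 0, "ty": 0, "tz": 0, "wx": 0, "wy": 0, "wz": 0, "jaw": 0.5},
    {"tx": 0, "ty": 0, "tz": 0, "wx": 0, "wy": 0, "wz": 0, "jaw": 0.5},
    {"tx": 0, "ty": 0, "tz": 0, "wx": 0, "wy": 0, "wz": 0, "jaw": 0.5},
    {"tx": 0, "ty": 0, "tz": 0, "wx": 0, "wy": 0, "wz": 0, "jaw": 0.5},
    {"tx": 0, "ty": 0, "tz": 0, "wx": 0, "wy": 0, "wz": 0, "jaw": 0.5},
  ],
)

```text
time_s: 19.5
tool_pos: [575.6, 253.9, 71.3]
tool_rot: [0.001, -0.039, 0.999, 0.0]
force: [0.8, -0.0, 6.8]
opening: 7.1
finger_force: 33.6
```

Call:
servo_tool(
  deltas=[
    {"tx": 0, "ty": 0, "tz": -1, "wx": 0, "wy": 0, "wz": 0, "jaw": 0.5},
    {"tx": 0, "ty": 0, "tz": -2, "wx": 0, "wy": 0, "wz": 0, "jaw": 0.5},
    {"tx": 0, "ty": 0, "tz": -3, "wx": 0, "wy": 0, "wz": 0, "jaw": 0.5},
    {"tx": 0, "ty": 0, "tz": -4, "wx": 0, "wy": 0, "wz": 0, "jaw": 0.5},
    {"tx": 0, "ty": 0, "tz": -4, "wx": 0, "wy": 0, "wz": 0, "jaw": 0.5},
    {"tx": 0, "ty": 0, "tz": -4, "wx": 0, "wy": 0, "wz": 0, "jaw": 0.5},
    {"tx": 0, "ty": 0, "tz": -4, "wx": 0, "wy": 0, "wz": 0, "jaw": 0.5},
    {"tx": 0, "ty": 0, "tz": -4, "wx": 0, "wy": 0, "wz": 0, "jaw": 0.5},
    {"tx": 0, "ty": 0, "tz": -4, "wx": 0, "wy": 0, "wz": 0, "jaw": 0.5},
    {"tx": 0, "ty": 0, "tz": -3, "wx": 0, "wy": 0, "wz": 0.6, "jaw": 0.5},
    {"tx": 0, "ty": 0, "tz": 0, "wx": 0, "wy": 0, "wz": 0, "jaw": 0.5},
    {"tx": 0, "ty": 0, "tz": 0, "wx": 0, "wy": 0, "wz": 0, "jaw": 0.5},
  ],
)

```text
time_s: 21.0
tool_pos: [573.8, 253.2, 399.5]
tool_rot: [-0.001, -0.034, 0.999, -0.0]
force: [0.0, -0.8, -0.6]
opening: 7.2
finger_force: 32.8
```

```bash
python3 -c "
from h import *
go(522.5,37.7,402,3.9)
d=cam('scene');p=np.array(r.state()['tool_pos']);u=proj(d,p)[0].astype(int);print(u)
print(proj(d,[p,p-[0,0,66]]).round(1))
a=d['img'][max(0,u[1]-30):u[1]+70,u[0]-65:u[0]+65];cv2.imwrite('pics/g3.png',cv2.resize(a,None,fx=5,fy=5,interpolation=cv2.INTER_CUBIC))
H,S=d['hsv'][...,0],d['hsv'][...,1];m=(H>45)&(H<75)&(S>110);m[:,:u[0]-30]=0;m[:,u[0]+30:]=0;m[:max(0,u[1]-30)]=0;m[u[1]+40:]=0
for c in blobs(m,3):print('green',c.mean(0),c.min(0),c.max(0))"
```

```text
t 21.0 pos [573.8 253.2 399.5] yaw 3.91 tilt 0.07 j6 -1.24 open 7.2 F 32.8
 shift now [  6.59 -21.15  -0.24] wz 0.01  shift after turn [  6.59 -21.15  -0.24]
[414  91]
[[414.9  91.9]
 [410.3 115.8]]
green [419.6154   95.76923] [418.  93.] [421.  99.]
```

Call:
servo_tool(
  deltas=[
    {"tx": 1.31, "ty": -4.23, "tz": 0, "wx": 0, "wy": 0, "wz": 0, "jaw": 0.5},
    {"tx": 1.31, "ty": -4.23, "tz": 0, "wx": 0, "wy": 0, "wz": 0, "jaw": 0.5},
    {"tx": 1.31, "ty": -4.23, "tz": 0, "wx": 0, "wy": 0, "wz": 0, "jaw": 0.5},
    {"tx": 1.31, "ty": -4.23, "tz": 0, "wx": 0, "wy": 0, "wz": 0, "jaw": 0.5},
    {"tx": 1.31, "ty": -4.23, "tz": 0, "wx": 0, "wy": 0, "wz": 0, "jaw": 0.5},
    {"tx": 0, "ty": 0, "tz": 0, "wx": 0, "wy": 0, "wz": 0, "jaw": 0.5},
    {"tx": 0, "ty": 0, "tz": 0, "wx": 0, "wy": 0, "wz": 0, "jaw": 0.5},
  ],
)

```text
time_s: 21.92
tool_pos: [523.4, 38.2, 399.1]
tool_rot: [-0.001, -0.034, 0.999, 0.0]
force: [0.4, -0.4, -0.2]
opening: 7.0
finger_force: 32.8
```

```bash
python3 -c "
from h import *
go(522.8,37.6,322,3.9)
d=cam('scene');p=np.array(r.state()['tool_pos']);u=proj(d,p)[0].astype(int);print(u)
print(proj(d,[p,p-[0,0,66]]).round(1))
a=d['img'][u[1]-20:u[1]+80,u[0]-65:u[0]+65];cv2.imwrite('pics/g3.png',cv2.resize(a,None,fx=5,fy=5,interpolation=cv2.INTER_CUBIC))"
```

```text
t 21.93 pos [523.4  38.2 399.1] yaw 3.87 tilt 0.09 j6 -1.59 open 7.0 F 32.8
 shift now [ 0.05 -0.06  7.71] wz -0.03  shift after turn [ 0.05 -0.06  7.71]
[319 130]
[[319.5 130.5]
 [319.8 153.6]]
```

View pics/g3.png

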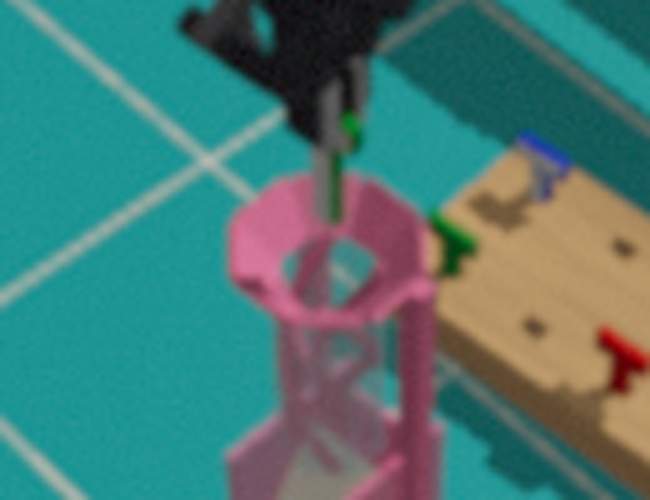

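Green hangs upright over the funnel, its foot at about (330,222) in the crop, the same as orange did. I'll lower it and let go.

Call:
servo_tool(
  deltas=[
    {"tx": 0.05, "ty": -0.06, "tz": 0, "wx": 0, "wy": 0, "wz": 0, "jaw": 0.5},
    {"tx": 0, "ty": 0, "tz": 2, "wx": 0, "wy": 0, "wz": 0, "jaw": 0.5},
    {"tx": 0, "ty": 0, "tz": 2, "wx": 0, "wy": 0, "wz": 0, "jaw": 0.5},
    {"tx": 0, "ty": 0, "tz": 2, "wx": 0, "wy": 0, "wz": 0, "jaw": 0.5},
    {"tx": 0, "ty": 0, "tz": 1.1, "wx": 0, "wy": 0, "wz": 0, "jaw": 0.5},
    {"tx": 0, "ty": 0, "tz": 0.6, "wx": 0, "wy": 0, "wz": 0, "jaw": 0.5},
    {"tx": 0, "ty": 0, "tz": 0, "wx": 0, "wy": 0, "wz": 0, "jaw": 0.5},
    {"tx": 0, "ty": 0, "tz": 0, "wx": 0, "wy": 0, "wz": 0, "jaw": 0.5},
  ],
)

```text
time_s: 22.98
tool_pos: [523.6, 37.5, 323.6]
tool_rot: [0.001, -0.034, 0.999, 0.0]
force: [0.0, -0.0, 0.1]
opening: 7.0
finger_force: 32.8
```

Call:
servo_tool(
  deltas=[
    {"tx": 0, "ty": 0, "tz": 0, "wx": 0, "wy": 0, "wz": 0, "jaw": 1.7},
    {"tx": 0, "ty": 0, "tz": 0, "wx": 0, "wy": 0, "wz": 0, "jaw": 1.7},
    {"tx": 0, "ty": 0, "tz": 0, "wx": 0, "wy": 0, "wz": 0, "jaw": 1.7},
    {"tx": 0, "ty": 0, "tz": 0, "wx": 0, "wy": 0, "wz": 0, "jaw": 1.7},
    {"tx": 0, "ty": 0, "tz": -3, "wx": 0, "wy": 0, "wz": 0, "jaw": 1.7},
    {"tx": 0, "ty": 0, "tz": -4, "wx": 0, "wy": 0, "wz": 0, "jaw": 1.7},
    {"tx": 0, "ty": 0, "tz": 0, "wx": 0, "wy": 0, "wz": 0, "jaw": 2.6},
    {"tx": 0, "ty": 0, "tz": 0, "wx": 0, "wy": 0, "wz": 0, "jaw": 2.6},
    {"tx": 0, "ty": 0, "tz": 0, "wx": 0, "wy": 0, "wz": 0, "jaw": 2.6},
    {"tx": 0, "ty": 0, "tz": 0, "wx": 0, "wy": 0, "wz": 0, "jaw": 2.6},
    {"tx": 0, "ty": 0, "tz": 0, "wx": 0, "wy": 0, "wz": 0, "jaw": 2.6},
    {"tx": 0, "ty": 0, "tz": 0, "wx": 0, "wy": 0, "wz": 0, "jaw": 2.6},
  ],
)

```text
time_s: 24.48
tool_pos: [523.2, 37.4, 392.7]
tool_rot: [-0.0, -0.034, 0.999, -0.0]
force: [-0.2, 0.7, 0.7]
opening: 26.1
finger_force: 0.0
```

```bash
python3 -c "
from h import *
find('green',show='pics/gr1.png')
tub()"
```

```text
top 32 mid(origin) [544.7 -85.9] len 19.0 wid 7.6 zpct [14.  16.8 20.1] head dir deg -9.0 normal tilt deg 25.1 nrm [ 0.04 -0.42  0.91] px [347. 261.]
crop origin [271 195]
scene 101 mid(origin) [526.5 -87.1] len 60.6 wid 27.4 zpct [12.9 17.7 21.7] head dir deg 172.1 normal tilt deg 14.0 nrm [ 0.01 -0.24  0.97] px [283. 265.]
top tub (array([ 502.9, -373.5]), array([204.8, 118. ]), -9.41)
scene tub (array([ 506.4, -376.8]), array([209.9, 114.2]), -9.13)
```

View pics/gr1.png

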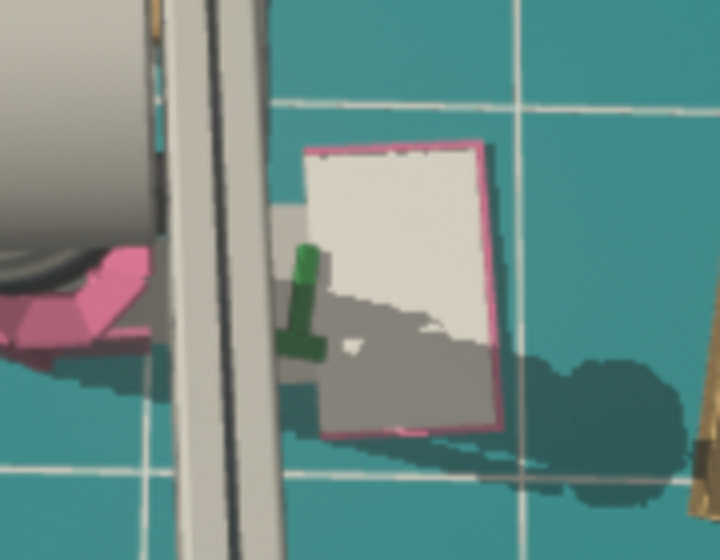

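```bash
python3 -c "
from h import *
go(521.5,-92,120,-7.5)
d=cam('top');P=ray(d,[[348,256.3],[346.5,284.5],[347.2,270.4]],17);print(P.round(1))"
```

```text
t 24.68 pos [523.2  37.4 392.9] yaw 3.9 tilt 0.0 j6 -1.59 open 26.1 F 0.0
 shift now [  1.05 -12.9   27.29] wz 11.4  shift after turn [ -1.52 -12.85  27.29]
[[555.3 -88.2  17. ]
 [492.6 -85.3  17. ]
 [523.8 -86.6  17. ]]
```

Call:
servo_tool(
  deltas=[
    {"tx": 0, "ty": 0, "tz": 0, "wx": 0, "wy": 0, "wz": 5.7, "jaw": 2.6},
    {"tx": 0, "ty": 0, "tz": 0, "wx": 0, "wy": 0, "wz": 5.7, "jaw": 2.6},
    {"tx": -0.5, "ty": -4.28, "tz": 0, "wx": 0, "wy": 0, "wz": 0, "jaw": 2.6},
    {"tx": -0.5, "ty": -4.28, "tz": 0, "wx": 0, "wy": 0, "wz": 0, "jaw": 2.6},
    {"tx": -0.5, "ty": -4.28, "tz": 0, "wx": 0, "wy": 0, "wz": 0, "jaw": 2.6},
    {"tx": 0, "ty": 0, "tz": 5.5, "wx": 0, "wy": 0, "wz": 0, "jaw": 2.6},
    {"tx": 0, "ty": 0, "tz": 5.5, "wx": 0, "wy": 0, "wz": 0, "jaw": 2.6},
    {"tx": 0, "ty": 0, "tz": 5.5, "wx": 0, "wy": 0, "wz": 0, "jaw": 2.6},
    {"tx": 0, "ty": 0, "tz": 5.5, "wx": 0, "wy": 0, "wz": 0, "jaw": 2.6},
    {"tx": 0, "ty": 0, "tz": 5.3, "wx": -7.2, "wy": 0, "wz": 0, "jaw": 2.6},
    {"tx": 0, "ty": 0, "tz": 0, "wx": -7.2, "wy": 0, "wz": 0, "jaw": 2.6},
    {"tx": 0, "ty": 0, "tz": 0, "wx": 0, "wy": 0, "wz": 0, "jaw": 2.6},
  ],
)

```text
time_s: 26.22
tool_pos: [521.1, -93.3, 119.0]
tool_rot: [0.008, 0.067, 0.99, 0.125]
force: [-1.5, 0.0, 0.5]
opening: 26.0
finger_force: 0.0
```

```bash
python3 -c "
from h import *
go(520.5,-88,25.0)"
```

```text
t 26.23 pos [521.1 -93.3 119. ] yaw -7.71 tilt 14.37 j6 -2.01 open 26.0 F 0.0
 shift now [ 0.11 -1.83  9.23] wz 0  shift after turn [ 0.11 -1.83  9.23]
```

Call:
servo_tool(
  deltas=[
    {"tx": 0.1, "ty": -1.83, "tz": 0, "wx": 0, "wy": 0, "wz": 0, "jaw": 2.6},
    {"tx": 0, "ty": 0, "tz": 3, "wx": 0, "wy": 0, "wz": 0, "jaw": 2.6},
    {"tx": 0, "ty": 0, "tz": 3, "wx": 0, "wy": 0, "wz": 0, "jaw": 2.6},
    {"tx": 0, "ty": 0, "tz": 2, "wx": 0, "wy": 0, "wz": 0, "jaw": 2.6},
    {"tx": 0, "ty": 0, "tz": 1.2, "wx": 0, "wy": 0, "wz": 0, "jaw": 2.6},
    {"tx": 0, "ty": 0, "tz": 0, "wx": 0, "wy": 0, "wz": 0, "jaw": 2.6},
    {"tx": 0, "ty": 0, "tz": 0, "wx": 0, "wy": 0, "wz": 0, "jaw": 1},
    {"tx": 0, "ty": 0, "tz": 0, "wx": 0, "wy": 0, "wz": 0, "jaw": 1},
    {"tx": 0, "ty": 0, "tz": 0, "wx": 0, "wy": 0, "wz": 0, "jaw": 1},
    {"tx": 0, "ty": 0, "tz": 0, "wx": 0, "wy": 0, "wz": 0, "jaw": 1},
  ],
)

```text
time_s: 27.48
tool_pos: [521.5, -86.9, 26.7]
tool_rot: [0.009, 0.065, 0.99, 0.125]
force: [0.6, -0.5, 3.0]
opening: 10.6
finger_force: 29.6
```

Call:
servo_tool(
  deltas=[
    {"tx": 0, "ty": 0, "tz": -1, "wx": 0, "wy": 0, "wz": 0, "jaw": 1},
    {"tx": 0, "ty": 0, "tz": -2, "wx": 0, "wy": 0, "wz": 0, "jaw": 1},
    {"tx": 0, "ty": 0, "tz": -4, "wx": 0, "wy": 0, "wz": 0, "jaw": 1},
    {"tx": 0, "ty": 0, "tz": -4, "wx": 0, "wy": 0, "wz": 0, "jaw": 1},
    {"tx": 0, "ty": -2, "tz": 0, "wx": 7.2, "wy": 0, "wz": 0, "jaw": 1},
    {"tx": 0, "ty": -3, "tz": 0, "wx": 7.2, "wy": 0, "wz": 0, "jaw": 1},
    {"tx": 0, "ty": 0, "tz": 0, "wx": 0, "wy": 0, "wz": 0, "jaw": 1},
    {"tx": 0, "ty": 0, "tz": 0, "wx": 0, "wy": 0, "wz": 0, "jaw": 1},
  ],
)

```text
time_s: 28.48
tool_pos: [511.0, -162.0, 124.6]
tool_rot: [0.0, 0.066, 0.998, 0.001]
force: [0.5, -0.1, -0.7]
opening: 10.6
finger_force: 29.3
```

```bash
python3 -c "
from h import *
tub()
find('orange',region=(350,700,-480,-280))
find('green',region=(350,700,-300,-100),zr=(60,150))
go(448,-386.1,90,-9.2)"
```

```text
top 292 mid(origin) [ 551.4 -402.7] len 68.9 wid 39.9 zpct [ 1.9 10.2 14.2] head dir deg -9.6 normal tilt deg 3.9 nrm [ 0.   -0.07  1.  ] px [487. 259.]
scene 289 mid(origin) [ 548.2 -404.2] len 70.3 wid 37.7 zpct [ 1.6 10.5 14.7] head dir deg -9.5 normal tilt deg 12.6 nrm [-0.05 -0.21  0.98] px [183. 361.]
top none
scene 94 mid(origin) [ 517.6 -161.8] len 61.3 wid 12.0 zpct [110.3 114.  123.1] head dir deg -15.6 normal tilt deg 88.8 nrm [0.27 0.96 0.02] px [253. 263.]
t 28.77 pos [ 510.9 -162.4  123.9] yaw -7.51 tilt 0.04 j6 -1.77 open 10.7 F 29.3
 shift now [  3.31 -23.     3.38] wz 1.69  shift after turn [  2.63 -23.09   3.38]
```

Call:
servo_tool(
  deltas=[
    {"tx": 0, "ty": 0, "tz": 0, "wx": 0, "wy": 0, "wz": 1.7, "jaw": 1},
    {"tx": 0.44, "ty": -3.85, "tz": 0, "wx": 0, "wy": 0, "wz": 0, "jaw": 1},
    {"tx": 0.44, "ty": -3.85, "tz": 0, "wx": 0, "wy": 0, "wz": 0, "jaw": 1},
    {"tx": 0.44, "ty": -3.85, "tz": 0, "wx": 0, "wy": 0, "wz": 0, "jaw": 1},
    {"tx": 0.44, "ty": -3.85, "tz": 0, "wx": 0, "wy": 0, "wz": 0, "jaw": 1},
    {"tx": 0.44, "ty": -3.85, "tz": 0, "wx": 0, "wy": 0, "wz": 0, "jaw": 1},
    {"tx": 0.44, "ty": -3.85, "tz": 0, "wx": 0, "wy": 0, "wz": 0, "jaw": 1},
    {"tx": 0, "ty": 0, "tz": 3.4, "wx": 0, "wy": 0, "wz": 0, "jaw": 1},
    {"tx": 0, "ty": 0, "tz": 0, "wx": 0, "wy": 0, "wz": 0, "jaw": 1},
    {"tx": 0, "ty": 0, "tz": 0, "wx": 0, "wy": 0, "wz": 0, "jaw": 1},
  ],
)

```text
time_s: 30.02
tool_pos: [448.2, -386.0, 90.4]
tool_rot: [-0.0, 0.08, 0.997, 0.0]
force: [-0.7, -0.1, 0.2]
opening: 10.5
finger_force: 29.4
```

```bash
python3 -c "
from h import *
go(448,-386.1,22,-9.2)
find('orange',region=(350,700,-480,-280))"
```

```text
t 30.02 pos [ 448.2 -386.    90.4] yaw -9.2 tilt 0.02 j6 -2.14 open 10.5 F 29.4
 shift now [ 0.02 -0.02  6.84] wz 0.0  shift after turn [ 0.02 -0.02  6.84]
top 307 mid(origin) [ 551.8 -402.3] len 69.0 wid 38.9 zpct [ 1.2 10.  14. ] head dir deg -10.2 normal tilt deg 1.9 nrm [ 0.   -0.03  1.  ] px [486. 259.]
scene 282 mid(origin) [ 549.  -404.4] len 69.6 wid 37.6 zpct [ 2.8 10.7 14.7] head dir deg -9.1 normal tilt deg 9.6 nrm [-0.04 -0.16  0.99] px [182. 361.]
```

Then blue: lay green, rise, and travel to the rack at (390, 314.3).

Call:
servo_tool(
  deltas=[
    {"tx": 0, "ty": 0, "tz": 2.5, "wx": 0, "wy": 0, "wz": 0, "jaw": 1},
    {"tx": 0, "ty": 0, "tz": 2.2, "wx": 0, "wy": 0, "wz": 0, "jaw": 1},
    {"tx": 0, "ty": 0, "tz": 1.2, "wx": 0, "wy": 0, "wz": 0, "jaw": 1},
    {"tx": 0, "ty": 0, "tz": 0.9, "wx": 0, "wy": 0, "wz": 0, "jaw": 1},
    {"tx": 0, "ty": 0, "tz": 0, "wx": 0, "wy": 0, "wz": 0, "jaw": 1},
    {"tx": 0, "ty": 0, "tz": 0, "wx": 0, "wy": 0, "wz": 0, "jaw": 2.4},
    {"tx": 0, "ty": 0, "tz": 0, "wx": 0, "wy": 0, "wz": 0, "jaw": 2.4},
    {"tx": 0, "ty": 0, "tz": 0, "wx": 0, "wy": 0, "wz": 0, "jaw": 2.4},
    {"tx": 0, "ty": 0, "tz": -2, "wx": 0, "wy": 0, "wz": 0, "jaw": 2.4},
    {"tx": 0, "ty": 0, "tz": -4, "wx": 0, "wy": 0, "wz": 0, "jaw": 2.4},
    {"tx": 0, "ty": 0, "tz": -4, "wx": 0, "wy": 0, "wz": 0, "jaw": 2.4},
    {"tx": 0, "ty": 0, "tz": -4, "wx": 0, "wy": 0, "wz": 0, "jaw": 2.4},
  ],
)

```text
time_s: 31.62
tool_pos: [448.0, -386.3, 164.8]
tool_rot: [0.0, 0.08, 0.997, -0.0]
force: [-0.5, -0.1, 0.3]
opening: 24.2
finger_force: 0.0
```

```bash
python3 -c "
from h import *
find('green',region=(350,700,-480,-280))
go(390,314.3,400,4.5)"
```

```text
top 205 mid(origin) [ 451.8 -384.6] len 61.8 wid 34.4 zpct [ 8.3 10.9 14. ] head dir deg 170.6 normal tilt deg 2.1 nrm [-0.    0.04  1.  ] px [480. 308.]
scene 157 mid(origin) [ 453.1 -387.9] len 62.8 wid 31.8 zpct [ 7.2 11.7 15.3] head dir deg 170.6 normal tilt deg 1.5 nrm [ 0.   -0.03  1.  ] px [163. 322.]
t 31.73 pos [ 450.3 -388.3  168.1] yaw -9.2 tilt 0.54 j6 -2.14 open 24.0 F 0.0
 shift now [ 17.    68.27 -23.67] wz -13.7  shift after turn [  0.31  70.4  -23.55]
```

Call:
servo_tool(
  deltas=[
    {"tx": 0, "ty": 0, "tz": -5, "wx": 0, "wy": 0, "wz": -7, "jaw": 3},
    {"tx": 0, "ty": 0, "tz": -5, "wx": 0, "wy": 0, "wz": -6.7, "jaw": 3},
    {"tx": 0, "ty": 0, "tz": -5, "wx": 0, "wy": 0, "wz": 0, "jaw": 3},
    {"tx": 0, "ty": 0, "tz": -5, "wx": 0, "wy": 0, "wz": 0, "jaw": 3},
    {"tx": 0, "ty": 5.4, "tz": -3.5, "wx": 0, "wy": 0, "wz": 0, "jaw": 3},
    {"tx": 0, "ty": 5.4, "tz": 0, "wx": 0, "wy": 0, "wz": 0, "jaw": 3},
    {"tx": 0, "ty": 5.4, "tz": 0, "wx": 0, "wy": 0, "wz": 0, "jaw": 3},
    {"tx": 0, "ty": 5.4, "tz": 0, "wx": 0, "wy": 0, "wz": 0, "jaw": 3},
    {"tx": 0, "ty": 5.4, "tz": 0, "wx": 0, "wy": 0, "wz": 0, "jaw": 3},
    {"tx": 0, "ty": 5.4, "tz": 0, "wx": 0, "wy": 0, "wz": 0, "jaw": 3},
    {"tx": 0, "ty": 5.4, "tz": 0, "wx": 0, "wy": 0, "wz": 0, "jaw": 3},
    {"tx": 0, "ty": 5.4, "tz": 0, "wx": 0, "wy": 0, "wz": 0, "jaw": 3},
  ],
)

```text
time_s: 33.22
tool_pos: [413.3, 44.4, 396.4]
tool_rot: [0.0, -0.039, 0.999, 0.0]
force: [0.5, 0.5, -0.6]
opening: 29.8
finger_force: 0.0
```

Call:
servo_tool(
  deltas=[
    {"tx": 0, "ty": 5.4, "tz": 0, "wx": 0, "wy": 0, "wz": 0, "jaw": 3},
    {"tx": 0, "ty": 5.4, "tz": 0, "wx": 0, "wy": 0, "wz": 0, "jaw": 3},
    {"tx": 0, "ty": 5.4, "tz": 0, "wx": 0, "wy": 0, "wz": 0, "jaw": 3},
    {"tx": 0, "ty": 5.4, "tz": 0, "wx": 0, "wy": 0, "wz": 0, "jaw": 3},
    {"tx": 0, "ty": 5.4, "tz": 0, "wx": 0, "wy": 0, "wz": 0, "jaw": 3},
    {"tx": 0, "ty": 0, "tz": 4, "wx": 0, "wy": 0, "wz": 0, "jaw": 3},
    {"tx": 0, "ty": 0, "tz": 4, "wx": 0, "wy": 0, "wz": 0, "jaw": 3},
    {"tx": 0, "ty": 0, "tz": 4, "wx": 0, "wy": 0, "wz": 0, "jaw": 3},
    {"tx": 0, "ty": 0, "tz": 4, "wx": 0, "wy": 0, "wz": 0, "jaw": 3},
    {"tx": 0, "ty": 0, "tz": 4, "wx": 0, "wy": 0, "wz": 0, "jaw": 3},
    {"tx": 0, "ty": 0, "tz": 0, "wx": 0, "wy": 0, "wz": 0, "jaw": 3},
    {"tx": 0, "ty": 0, "tz": 0, "wx": 0, "wy": 0, "wz": 0, "jaw": 3},
  ],
)

```text
time_s: 34.72
tool_pos: [393.6, 312.5, 197.4]
tool_rot: [0.001, -0.039, 0.999, 0.0]
force: [0.0, 0.1, -0.5]
opening: 29.5
finger_force: 0.0
```

```bash
python3 -c "
from h import *
go(390,314.3,72,4.5)"
```

```text
t 34.73 pos [393.6 312.5 197.4] yaw 4.5 tilt 0.09 j6 -1.0 open 29.5 F 0.0
 shift now [ 0.36  0.2  12.54] wz 0.0  shift after turn [ 0.36  0.2  12.54]
```

Call:
servo_tool(
  deltas=[
    {"tx": 0.36, "ty": 0.2, "tz": 0, "wx": 0, "wy": 0, "wz": 0, "jaw": 3.0},
    {"tx": 0, "ty": 0, "tz": 4, "wx": 0, "wy": 0, "wz": 0, "jaw": 3.0},
    {"tx": 0, "ty": 0, "tz": 4, "wx": 0, "wy": 0, "wz": 0, "jaw": 3.0},
    {"tx": 0, "ty": 0, "tz": 2.5, "wx": 0, "wy": 0, "wz": 0, "jaw": 3.0},
    {"tx": 0, "ty": 0, "tz": 2.0, "wx": 0, "wy": 0, "wz": 0, "jaw": 3.0},
    {"tx": 0, "ty": 0, "tz": 0, "wx": 0, "wy": 0, "wz": 0, "jaw": 3.0},
    {"tx": 0, "ty": 0, "tz": 0, "wx": 0, "wy": 0, "wz": 0, "jaw": 0.5},
    {"tx": 0, "ty": 0, "tz": 0, "wx": 0, "wy": 0, "wz": 0, "jaw": 0.5},
    {"tx": 0, "ty": 0, "tz": 0, "wx": 0, "wy": 0, "wz": 0, "jaw": 0.5},
    {"tx": 0, "ty": 0, "tz": 0, "wx": 0, "wy": 0, "wz": 0, "jaw": 0.5},
    {"tx": 0, "ty": 0, "tz": 0, "wx": 0, "wy": 0, "wz": 0, "jaw": 0.5},
  ],
)

```text
time_s: 36.1
tool_pos: [390.1, 314.4, 72.4]
tool_rot: [0.001, -0.039, 0.999, 0.001]
force: [-0.1, -0.6, 7.1]
opening: 6.9
finger_force: 33.3
```

Call:
servo_tool(
  deltas=[
    {"tx": 0, "ty": 0, "tz": -1, "wx": 0, "wy": 0, "wz": 0, "jaw": 0.5},
    {"tx": 0, "ty": 0, "tz": -2, "wx": 0, "wy": 0, "wz": 0, "jaw": 0.5},
    {"tx": 0, "ty": 0, "tz": -3, "wx": 0, "wy": 0, "wz": 0, "jaw": 0.5},
    {"tx": 0, "ty": 0, "tz": -4, "wx": 0, "wy": 0, "wz": 0, "jaw": 0.5},
    {"tx": 0, "ty": 0, "tz": -4, "wx": 0, "wy": 0, "wz": 0, "jaw": 0.5},
    {"tx": 0, "ty": 0, "tz": -4, "wx": 0, "wy": 0, "wz": 0, "jaw": 0.5},
    {"tx": 0, "ty": 0, "tz": -4, "wx": 0, "wy": 0, "wz": 0, "jaw": 0.5},
    {"tx": 0, "ty": 0, "tz": -4, "wx": 0, "wy": 0, "wz": 0, "jaw": 0.5},
    {"tx": 0, "ty": 0, "tz": -4, "wx": 0, "wy": 0, "wz": 0, "jaw": 0.5},
    {"tx": 0, "ty": 0, "tz": -3, "wx": 0, "wy": 0, "wz": 0.6, "jaw": 0.5},
    {"tx": 0, "ty": 0, "tz": 0, "wx": 0, "wy": 0, "wz": 0, "jaw": 0.5},
    {"tx": 0, "ty": 0, "tz": 0, "wx": 0, "wy": 0, "wz": 0, "jaw": 0.5},
  ],
)

```text
time_s: 37.6
tool_pos: [388.7, 313.3, 400.6]
tool_rot: [-0.0, -0.034, 0.999, -0.0]
force: [0.0, -0.4, -1.1]
opening: 6.7
finger_force: 32.3
```

```bash
python3 -c "
from h import *
go(522.5,37.7,402,3.9)"
```

```text
t 37.6 pos [388.7 313.3 400.6] yaw 3.91 tilt 0.05 j6 -0.98 open 6.7 F 32.3
 shift now [-11.47 -28.41  -0.14] wz 0.01  shift after turn [-11.47 -28.41  -0.14]
```

Call:
servo_tool(
  deltas=[
    {"tx": -1.64, "ty": -4.06, "tz": 0, "wx": 0, "wy": 0, "wz": 0, "jaw": 0.5},
    {"tx": -1.64, "ty": -4.06, "tz": 0, "wx": 0, "wy": 0, "wz": 0, "jaw": 0.5},
    {"tx": -1.64, "ty": -4.06, "tz": 0, "wx": 0, "wy": 0, "wz": 0, "jaw": 0.5},
    {"tx": -1.64, "ty": -4.06, "tz": 0, "wx": 0, "wy": 0, "wz": 0, "jaw": 0.5},
    {"tx": -1.64, "ty": -4.06, "tz": 0, "wx": 0, "wy": 0, "wz": 0, "jaw": 0.5},
    {"tx": -1.64, "ty": -4.06, "tz": 0, "wx": 0, "wy": 0, "wz": 0, "jaw": 0.5},
    {"tx": -1.64, "ty": -4.06, "tz": 0, "wx": 0, "wy": 0, "wz": 0, "jaw": 0.5},
    {"tx": 0, "ty": 0, "tz": 0, "wx": 0, "wy": 0, "wz": 0, "jaw": 0.5},
    {"tx": 0, "ty": 0, "tz": 0, "wx": 0, "wy": 0, "wz": 0, "jaw": 0.5},
  ],
)

```text
time_s: 38.72
tool_pos: [522.5, 38.1, 399.8]
tool_rot: [-0.001, -0.034, 0.999, 0.0]
force: [0.4, 0.1, -0.6]
opening: 7.3
finger_force: 32.3
```

```bash
python3 -c "
from h import *
go(522.8,37.6,322,3.9)
d=cam('scene');p=np.array(r.state()['tool_pos']);u=proj(d,p)[0].astype(int);print(u)
a=d['img'][u[1]-20:u[1]+80,u[0]-65:u[0]+65];cv2.imwrite('pics/g4.png',cv2.resize(a,None,fx=5,fy=5,interpolation=cv2.INTER_CUBIC))"
```

```text
t 38.73 pos [522.5  38.1 399.8] yaw 3.87 tilt 0.15 j6 -1.59 open 7.3 F 32.3
 shift now [-0.05 -0.05  7.78] wz -0.03  shift after turn [-0.05 -0.05  7.78]
[319 129]
```

View pics/g4.png

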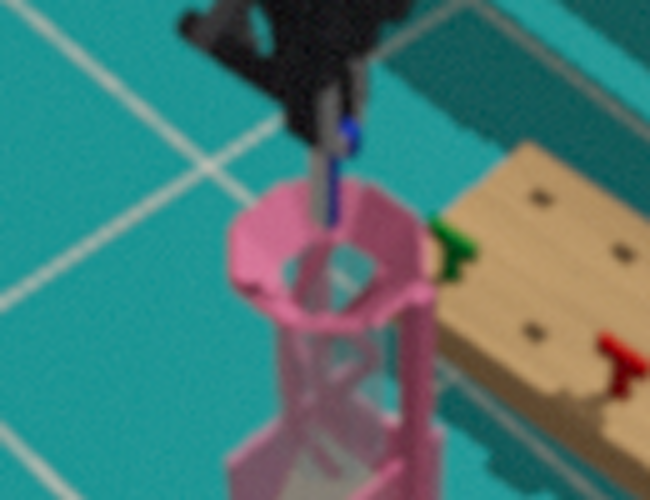

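Blue hangs upright, its foot at about (328,226), the same as the others did. I'll drop it.

Call:
servo_tool(
  deltas=[
    {"tx": -0.05, "ty": -0.05, "tz": 0, "wx": 0, "wy": 0, "wz": 0, "jaw": 0.5},
    {"tx": 0, "ty": 0, "tz": 2, "wx": 0, "wy": 0, "wz": 0, "jaw": 0.5},
    {"tx": 0, "ty": 0, "tz": 2, "wx": 0, "wy": 0, "wz": 0, "jaw": 0.5},
    {"tx": 0, "ty": 0, "tz": 2, "wx": 0, "wy": 0, "wz": 0, "jaw": 0.5},
    {"tx": 0, "ty": 0, "tz": 1.1, "wx": 0, "wy": 0, "wz": 0, "jaw": 0.5},
    {"tx": 0, "ty": 0, "tz": 0.6, "wx": 0, "wy": 0, "wz": 0, "jaw": 0.5},
    {"tx": 0, "ty": 0, "tz": 0, "wx": 0, "wy": 0, "wz": 0, "jaw": 0.5},
    {"tx": 0, "ty": 0, "tz": 0, "wx": 0, "wy": 0, "wz": 0, "jaw": 0.5},
  ],
)

```text
time_s: 39.78
tool_pos: [524.1, 37.6, 324.7]
tool_rot: [0.001, -0.034, 0.999, 0.0]
force: [-0.5, 0.4, -0.3]
opening: 6.8
finger_force: 32.3
```

Call:
servo_tool(
  deltas=[
    {"tx": 0, "ty": 0, "tz": 0, "wx": 0, "wy": 0, "wz": 0, "jaw": 1.7},
    {"tx": 0, "ty": 0, "tz": 0, "wx": 0, "wy": 0, "wz": 0, "jaw": 1.7},
    {"tx": 0, "ty": 0, "tz": 0, "wx": 0, "wy": 0, "wz": 0, "jaw": 1.7},
    {"tx": 0, "ty": 0, "tz": 0, "wx": 0, "wy": 0, "wz": 0, "jaw": 1.7},
    {"tx": 0, "ty": 0, "tz": -3, "wx": 0, "wy": 0, "wz": 0, "jaw": 1.7},
    {"tx": 0, "ty": 0, "tz": -4, "wx": 0, "wy": 0, "wz": 0, "jaw": 1.7},
    {"tx": 0, "ty": 0, "tz": 0, "wx": 0, "wy": 0, "wz": 0, "jaw": 2.6},
    {"tx": 0, "ty": 0, "tz": 0, "wx": 0, "wy": 0, "wz": 0, "jaw": 2.6},
    {"tx": 0, "ty": 0, "tz": 0, "wx": 0, "wy": 0, "wz": 0, "jaw": 2.6},
    {"tx": 0, "ty": 0, "tz": 0, "wx": 0, "wy": 0, "wz": 0, "jaw": 2.6},
    {"tx": 0, "ty": 0, "tz": 0, "wx": 0, "wy": 0, "wz": 0, "jaw": 2.6},
    {"tx": 0, "ty": 0, "tz": 0, "wx": 0, "wy": 0, "wz": 0, "jaw": 2.6},
  ],
)

```text
time_s: 41.28
tool_pos: [523.7, 37.5, 393.8]
tool_rot: [-0.0, -0.034, 0.999, -0.0]
force: [0.6, 0.4, 0.6]
opening: 25.8
finger_force: 0.0
```

```bash
python3 -c "
from h import *
find('blue',show='pics/b1.png')
tub()"
```

```text
top none
scene 123 mid(origin) [522.6 -67.6] len 55.9 wid 30.3 zpct [17.5 32.5 40.7] head dir deg 94.8 normal tilt deg 24.8 nrm [ 0.02 -0.42  0.91] px [290. 257.]
top tub (array([ 477.2, -360.8]), array([204.7, 117.8]), -9.17)
```

```bash
python3 -c "
from h import *
find('blue')
d=cam('scene');a=d['img'][215:325,220:365];cv2.imwrite('pics/b1.png',cv2.resize(a,None,fx=5,fy=5,interpolation=cv2.INTER_CUBIC))
X=cloud(d);H,S=d['hsv'][...,0],d['hsv'][...,1];m=(H>105)&(H<130)&(S>110);m[:,:220]=0;m[:,365:]=0;m[:215]=0;m[325:]=0
P=X[m];
for y in range(-100,-30,8):
    q=P[abs(P[:,1]-y)<4]
    if len(q):print(y,len(q),np.percentile(q[:,0],[0,50,100]).round(1),np.percentile(q[:,2],[5,50,95]).round(1))
go()"
```

```text
top none
scene 120 mid(origin) [522.5 -66.9] len 53.4 wid 30.9 zpct [17.2 33.3 41.1] head dir deg 93.4 normal tilt deg 27.1 nrm [-0.   -0.46  0.89] px [290. 257.]
-92 8 [520.3 523.8 527.8] [14.3 16.2 17.3]
-84 15 [519.4 523.4 530.1] [15.3 17.9 24.6]
-76 12 [519.2 524.6 528.5] [21.1 24.9 27.8]
-68 12 [516.9 522.  526.4] [23.8 26.  31.1]
-60 13 [517.8 522.7 526.8] [28.2 32.1 37.5]
-52 21 [505.7 521.5 533. ] [31.6 36.5 38.7]
-44 39 [505.7 520.8 537.3] [35.3 39.4 41.8]
-36 2 [526.6 530.3 534.1] [38.3 38.5 38.6]
t 41.62 pos [523.7  37.6 394.1] yaw 3.9 tilt 0.0 j6 -1.59 open 25.9 F 0.0
 shift now [0. 0. 0.] wz 0  shift after turn [0. 0. 0.]
```

View pics/b1.png

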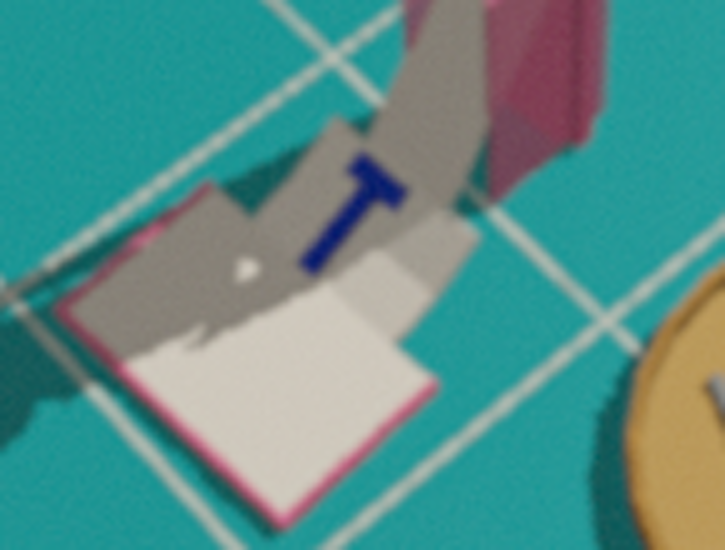

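Call:
servo_tool(
  deltas=[
    {"tx": 0, "ty": -4, "tz": 0, "wx": 0, "wy": 0, "wz": 0, "jaw": 2.6},
    {"tx": 0, "ty": -4, "tz": 0, "wx": 0, "wy": 0, "wz": 0, "jaw": 2.6},
    {"tx": 0, "ty": -4, "tz": 0, "wx": 0, "wy": 0, "wz": 0, "jaw": 2.6},
    {"tx": 0, "ty": 0, "tz": 0, "wx": 0, "wy": 0, "wz": 10, "jaw": 2.6},
    {"tx": 0, "ty": 0, "tz": 0, "wx": 0, "wy": 0, "wz": 10, "jaw": 2.6},
    {"tx": 0, "ty": 0, "tz": 0, "wx": 0, "wy": 0, "wz": 10, "jaw": 2.6},
    {"tx": 0, "ty": 0, "tz": 0, "wx": 0, "wy": 0, "wz": 10, "jaw": 2.6},
    {"tx": 0, "ty": 0, "tz": 0, "wx": 0, "wy": 0, "wz": 10, "jaw": 2.6},
    {"tx": 0, "ty": 0, "tz": 0, "wx": 0, "wy": 0, "wz": 10, "jaw": 2.6},
    {"tx": 0, "ty": 0, "tz": 0, "wx": 0, "wy": 0, "wz": 10, "jaw": 2.6},
    {"tx": 0, "ty": 0, "tz": 0, "wx": 0, "wy": 0, "wz": 10, "jaw": 2.6},
    {"tx": 0, "ty": 0, "tz": 0, "wx": 0, "wy": 0, "wz": 10, "jaw": 2.6},
  ],
)

```text
time_s: 43.12
tool_pos: [531.9, -82.2, 394.0]
tool_rot: [0.0, 0.685, 0.729, 0.0]
force: [0.2, 0.6, -0.4]
opening: 25.9
finger_force: 0.0
```

```bash
python3 -c "
from h import *
go(522.5,-105,130,-86)
tub();find('blue');find('orange',region=(350,700,-480,-250));find('green',region=(350,700,-480,-250))"
```

```text
t 43.12 pos [531.9 -82.2 394. ] yaw -86.43 tilt 0.0 j6 -0.24 open 25.9 F 0.0
 shift now [-2.22 -1.08 26.4 ] wz -0.43  shift after turn [-2.21 -1.1  26.4 ]
scene tub (array([ 480.3, -363.9]), array([209.3, 114. ]), -8.99)
top none
scene 119 mid(origin) [522.4 -67.2] len 54.5 wid 30.7 zpct [16.5 32.5 41.7] head dir deg 94.1 normal tilt deg 26.3 nrm [ 0.01 -0.44  0.9 ] px [290. 257.]
top none
scene 269 mid(origin) [ 522.9 -391.6] len 70.3 wid 38.2 zpct [ 2.1 10.7 14.6] head dir deg -8.0 normal tilt deg 10.2 nrm [-0.05 -0.17  0.98] px [181. 349.]
top none
scene 148 mid(origin) [ 427.8 -375.3] len 62.9 wid 31.7 zpct [ 8.1 11.6 15.1] head dir deg 172.0 normal tilt deg 5.7 nrm [-0.02 -0.1   1.  ] px [162. 311.]
```

Call:
servo_tool(
  deltas=[
    {"tx": -2.2, "ty": -1.1, "tz": 0, "wx": 0, "wy": 0, "wz": 0, "jaw": 2.6},
    {"tx": 0, "ty": 0, "tz": 5.3, "wx": 0, "wy": 0, "wz": 0, "jaw": 2.6},
    {"tx": 0, "ty": 0, "tz": 5.3, "wx": 0, "wy": 0, "wz": 0, "jaw": 2.6},
    {"tx": 0, "ty": 0, "tz": 5.3, "wx": 0, "wy": 0, "wz": 0, "jaw": 2.6},
    {"tx": 0, "ty": 0, "tz": 5.3, "wx": 0, "wy": 0, "wz": 0, "jaw": 2.6},
    {"tx": 0, "ty": 0, "tz": 5.2, "wx": 0, "wy": 0, "wz": 0, "jaw": 2.6},
    {"tx": 0, "ty": 0, "tz": 0, "wx": 0, "wy": 8.6, "wz": 0, "jaw": 2.6},
    {"tx": 0, "ty": 0, "tz": 0, "wx": 0, "wy": 8.6, "wz": 0, "jaw": 2.6},
    {"tx": 0, "ty": 0, "tz": 0, "wx": 0, "wy": 8.6, "wz": 0, "jaw": 2.6},
    {"tx": 0, "ty": 0, "tz": 0, "wx": 0, "wy": 0, "wz": 0, "jaw": 2.6},
    {"tx": 0, "ty": 0, "tz": 0, "wx": 0, "wy": 0, "wz": 0, "jaw": 2.6},
  ],
)

```text
time_s: 44.9
tool_pos: [522.2, -104.8, 129.9]
tool_rot: [-0.163, 0.666, 0.713, 0.151]
force: [-0.1, -0.6, -0.0]
opening: 26.0
finger_force: 0.0
```

```bash
python3 -c "
from h import *
s=r.state();q=s['tool_rot'];print(Ro.from_quat([q[1],q[2],q[3],q[0]]).as_matrix().round(2))
go(522.5,-69,36)"
```

```text
[[-0.06  1.   -0.03]
 [ 0.9   0.07  0.43]
 [ 0.43 -0.   -0.9 ]]
t 44.9 pos [ 522.2 -104.8  129.9] yaw -86.08 tilt 25.67 j6 -0.78 open 26.0 F 0.0
 shift now [-0.85  0.28 10.01] wz 0  shift after turn [-0.85  0.28 10.01]
```

Call:
servo_tool(
  deltas=[
    {"tx": -0.85, "ty": 0.28, "tz": 0, "wx": 0, "wy": 0, "wz": 0, "jaw": 2.6},
    {"tx": 0, "ty": 0, "tz": 3, "wx": 0, "wy": 0, "wz": 0, "jaw": 2.6},
    {"tx": 0, "ty": 0, "tz": 3, "wx": 0, "wy": 0, "wz": 0, "jaw": 2.6},
    {"tx": 0, "ty": 0, "tz": 2.4, "wx": 0, "wy": 0, "wz": 0, "jaw": 2.6},
    {"tx": 0, "ty": 0, "tz": 1.5, "wx": 0, "wy": 0, "wz": 0, "jaw": 2.6},
    {"tx": 0, "ty": 0, "tz": 0, "wx": 0, "wy": 0, "wz": 0, "jaw": 2.6},
    {"tx": 0, "ty": 0, "tz": 0, "wx": 0, "wy": 0, "wz": 0, "jaw": 1},
    {"tx": 0, "ty": 0, "tz": 0, "wx": 0, "wy": 0, "wz": 0, "jaw": 1},
    {"tx": 0, "ty": 0, "tz": 0, "wx": 0, "wy": 0, "wz": 0, "jaw": 1},
    {"tx": 0, "ty": 0, "tz": 0, "wx": 0, "wy": 0, "wz": 0, "jaw": 1},
  ],
)

```text
time_s: 46.15
tool_pos: [523.2, -69.7, 37.7]
tool_rot: [-0.163, 0.665, 0.712, 0.153]
force: [0.5, -1.2, 1.7]
opening: 10.7
finger_force: 28.3
```

Call:
servo_tool(
  deltas=[
    {"tx": 0, "ty": 0, "tz": -1, "wx": 0, "wy": 0, "wz": 0, "jaw": 1},
    {"tx": 0, "ty": 0, "tz": -3, "wx": 0, "wy": 0, "wz": 0, "jaw": 1},
    {"tx": 0, "ty": 0, "tz": -4, "wx": 0, "wy": 0, "wz": 0, "jaw": 1},
    {"tx": 0, "ty": 0, "tz": -4, "wx": 0, "wy": 0, "wz": 0, "jaw": 1},
    {"tx": -2, "ty": 0, "tz": 0, "wx": 0, "wy": -8.6, "wz": 0, "jaw": 1},
    {"tx": -2, "ty": 0, "tz": 0, "wx": 0, "wy": -8.6, "wz": 0, "jaw": 1},
    {"tx": -2, "ty": 0, "tz": 0, "wx": 0, "wy": -8.6, "wz": 0, "jaw": 1},
    {"tx": 0, "ty": 0, "tz": 0, "wx": 0, "wy": 0, "wz": 0, "jaw": 1},
    {"tx": 0, "ty": 0, "tz": 0, "wx": 0, "wy": 0, "wz": 0, "jaw": 1},
  ],
)

```text
time_s: 47.28
tool_pos: [530.2, -177.9, 127.9]
tool_rot: [-0.001, 0.683, 0.731, 0.001]
force: [-0.3, -0.9, -0.5]
opening: 10.5
finger_force: 28.0
```

```bash
python3 -c "
from h import *
c=np.array([478.8,-362.3]);a=np.radians(-9.2);xp=np.array([np.cos(a),np.sin(a)]);yp=np.array([-xp[1],xp[0]])
t=c+20*yp-2*xp;print(t)
find('blue',region=(350,700,-300,-60),zr=(60,200))
find('orange',region=(350,700,-480,-250))
go(t[0],t[1],90,-9.2)"
```

```text
[ 480.02335122 -342.23751232]
top none
scene 53 mid(origin) [ 532.4 -198.2] len 27.4 wid 11.8 zpct [114.3 117.5 120.1] head dir deg 103.3 normal tilt deg 6.2 nrm [-0.11 -0.03  0.99] px [244. 276.]
top none
scene 290 mid(origin) [ 521.8 -390.5] len 73.9 wid 39.3 zpct [ 2.  10.7 14.5] head dir deg -7.8 normal tilt deg 3.7 nrm [-0.04 -0.05  1.  ] px [181. 349.]
t 47.48 pos [ 530.1 -178.5  127.6] yaw -86.15 tilt 0.07 j6 -0.41 open 10.5 F 28.0
 shift now [-16.01  -6.1    3.74] wz -76.95  shift after turn [  2.32 -16.97   3.76]
```

Call:
servo_tool(
  deltas=[
    {"tx": 0, "ty": 0, "tz": 0, "wx": 0, "wy": 0, "wz": -9.62, "jaw": 1},
    {"tx": 0, "ty": 0, "tz": 0, "wx": 0, "wy": 0, "wz": -9.62, "jaw": 1},
    {"tx": 0, "ty": 0, "tz": 0, "wx": 0, "wy": 0, "wz": -9.62, "jaw": 1},
    {"tx": 0, "ty": 0, "tz": 0, "wx": 0, "wy": 0, "wz": -9.62, "jaw": 1},
    {"tx": 0, "ty": 0, "tz": 0, "wx": 0, "wy": 0, "wz": -9.62, "jaw": 1},
    {"tx": 0, "ty": 0, "tz": 0, "wx": 0, "wy": 0, "wz": -9.62, "jaw": 1},
    {"tx": 0, "ty": 0, "tz": 0, "wx": 0, "wy": 0, "wz": -9.62, "jaw": 1},
    {"tx": 0, "ty": 0, "tz": 0, "wx": 0, "wy": 0, "wz": -9.62, "jaw": 1},
    {"tx": 0.58, "ty": -4.24, "tz": 0, "wx": 0, "wy": 0, "wz": 0, "jaw": 1},
    {"tx": 0.58, "ty": -4.24, "tz": 0, "wx": 0, "wy": 0, "wz": 0, "jaw": 1},
    {"tx": 0.58, "ty": -4.24, "tz": 0, "wx": 0, "wy": 0, "wz": 0, "jaw": 1},
    {"tx": 0.58, "ty": -4.24, "tz": 0, "wx": 0, "wy": 0, "wz": 0, "jaw": 1},
  ],
)

```text
time_s: 48.98
tool_pos: [479.7, -343.4, 127.5]
tool_rot: [-0.0, 0.08, 0.997, 0.0]
force: [1.0, 0.2, -0.5]
opening: 10.9
finger_force: 28.0
```

Call:
servo_tool(
  deltas=[
    {"tx": 0, "ty": 0, "tz": 3.7, "wx": 0, "wy": 0, "wz": 0, "jaw": 1},
    {"tx": 0, "ty": 0, "tz": 0, "wx": 0, "wy": 0, "wz": 0, "jaw": 1},
    {"tx": 0, "ty": 0, "tz": 0, "wx": 0, "wy": 0, "wz": 0, "jaw": 1},
  ],
)

```text
time_s: 49.35
tool_pos: [480.6, -341.8, 91.1]
tool_rot: [-0.0, 0.08, 0.997, 0.0]
force: [0.2, -0.9, -0.4]
opening: 10.7
finger_force: 28.0
```

```bash
python3 -c "
from h import *
go(480,-342.2,22.3,-9.2)
find('orange',region=(350,700,-480,-250))"
```

```text
t 49.35 pos [ 480.6 -341.8   91.1] yaw -9.13 tilt 0.03 j6 -2.05 open 10.7 F 28.0
 shift now [ 0.05 -0.05  6.88] wz 0.07  shift after turn [ 0.05 -0.05  6.88]
top 204 mid(origin) [ 540.7 -390. ] len 51.9 wid 39.8 zpct [ 1.6  9.9 14. ] head dir deg -37.2 normal tilt deg 2.7 nrm [ 0.02 -0.04  1.  ] px [481. 265.]
scene 274 mid(origin) [ 523.1 -391.5] len 69.7 wid 38.1 zpct [ 2.7 10.6 14.8] head dir deg -7.4 normal tilt deg 8.8 nrm [-0.04 -0.15  0.99] px [181. 349.]
```

Call:
servo_tool(
  deltas=[
    {"tx": 0.05, "ty": -0.05, "tz": 2.5, "wx": 0, "wy": 0, "wz": 0, "jaw": 1},
    {"tx": 0, "ty": 0, "tz": 2.2, "wx": 0, "wy": 0, "wz": 0, "jaw": 1},
    {"tx": 0, "ty": 0, "tz": 1.2, "wx": 0, "wy": 0, "wz": 0, "jaw": 1},
    {"tx": 0, "ty": 0, "tz": 0.9, "wx": 0, "wy": 0, "wz": 0, "jaw": 1},
    {"tx": 0, "ty": 0, "tz": 0, "wx": 0, "wy": 0, "wz": 0, "jaw": 1},
    {"tx": 0, "ty": 0, "tz": 0, "wx": 0, "wy": 0, "wz": 0, "jaw": 2.4},
    {"tx": 0, "ty": 0, "tz": 0, "wx": 0, "wy": 0, "wz": 0, "jaw": 2.4},
    {"tx": 0, "ty": 0, "tz": 0, "wx": 0, "wy": 0, "wz": 0, "jaw": 2.4},
    {"tx": 0, "ty": 0, "tz": -2, "wx": 0, "wy": 0, "wz": 0, "jaw": 2.4},
    {"tx": 0, "ty": 0, "tz": -4, "wx": 0, "wy": 0, "wz": 0, "jaw": 2.4},
    {"tx": 0, "ty": 0, "tz": -5, "wx": 0, "wy": 0, "wz": 0, "jaw": 2.4},
    {"tx": 0, "ty": 0, "tz": -5, "wx": 0, "wy": 0, "wz": 0, "jaw": 2.4},
  ],
)

```text
time_s: 50.95
tool_pos: [479.7, -342.3, 185.5]
tool_rot: [0.0, 0.08, 0.997, -0.0]
force: [1.1, 0.2, -0.6]
opening: 24.0
finger_force: 0.0
```

Call:
servo_tool(
  deltas=[
    {"tx": 0, "ty": 4, "tz": -5, "wx": 0, "wy": 0, "wz": 0, "jaw": 2.4},
    {"tx": 0, "ty": 5, "tz": -5, "wx": 0, "wy": 0, "wz": 0, "jaw": 2.4},
    {"tx": 0, "ty": 5, "tz": -5, "wx": 0, "wy": 0, "wz": 0, "jaw": 2.4},
    {"tx": 0, "ty": 5, "tz": 0, "wx": 0, "wy": 0, "wz": 0, "jaw": 2.4},
    {"tx": 0, "ty": 0, "tz": 0, "wx": 0, "wy": 0, "wz": 0, "jaw": 2.4},
  ],
)

```text
time_s: 51.58
tool_pos: [508.1, -164.5, 322.1]
tool_rot: [0.001, 0.078, 0.997, -0.0]
force: [-0.6, -0.6, 0.0]
opening: 23.8
finger_force: 0.0
```

```bash
python3 -c "
from h import *
for c in('orange','green','blue'):print(c);find(c,region=(350,700,-480,-250))
tub()
a=cam('top')['img'][220:360,400:560];b=cam('scene')['img'][100:430,100:460]
b=cv2.resize(b,None,fx=1.5,fy=1.5);a=cv2.resize(a,None,fx=1.55,fy=1.55)
c=np.zeros((495,800,3),np.uint8);c[:,:540]=b;c[:a.shape[0],545:545+a.shape[1]]=a;cv2.imwrite('pics/f.png',c);go()"
```

```text
orange
top none
scene 267 mid(origin) [ 524.  -391.7] len 67.6 wid 38.1 zpct [ 3.1 10.8 14.6] head dir deg -7.8 normal tilt deg 7.8 nrm [-0.03 -0.13  0.99] px [181. 349.]
green
top 201 mid(origin) [ 426.  -372.1] len 61.9 wid 33.1 zpct [ 8.7 11.4 15. ] head dir deg 170.4 normal tilt deg 0.8 nrm [ 0.01 -0.    1.  ] px [475. 320.]
scene 150 mid(origin) [ 427.2 -375.2] len 63.5 wid 31.5 zpct [ 7.2 11.4 14.7] head dir deg 171.8 normal tilt deg 4.3 nrm [-0.03 -0.07  1.  ] px [162. 311.]
blue
top 150 mid(origin) [ 472.4 -339.3] len 41.5 wid 32.3 zpct [ 8.4 11.4 14. ] head dir deg 169.8 normal tilt deg 1.9 nrm [0.03 0.02 1.  ] px [460. 298.]
scene 162 mid(origin) [ 483.9 -343.6] len 64.2 wid 33.5 zpct [ 6.4 11.7 15.1] head dir deg 169.0 normal tilt deg 3.2 nrm [-0.01 -0.05  1.  ] px [186. 319.]
scene tub (array([ 480.1, -363.6]), array([208.8, 114. ]), -8.82)
t 52.08 pos [ 507.8 -167.8  319.5] yaw -9.2 tilt 0.03 j6 -1.75 open 24.1 F 0.0
 shift now [0. 0. 0.] wz 0  shift after turn [0. 0. 0.]
```

View pics/f.png

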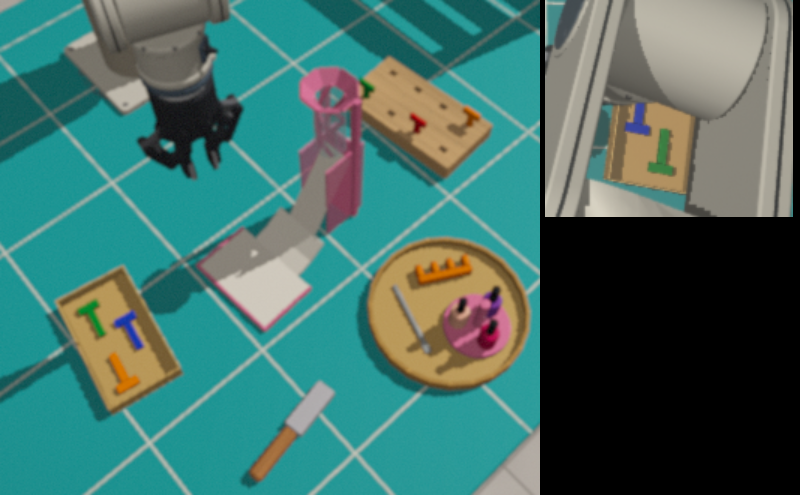

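The picture shows green (90,318), blue (128,330) and orange (123,373) lying face up in the tub. The facing paddles are still in the rack, the tools look undisturbed, and the arm is clear of everything.

```bash
python3 -c "
from cell import r
print(r.sign_off())"
```

```text
the job is handed in; nothing more can be done
None
```

I dropped orange, green and blue through the guide in that order and laid them flat, painted face up, in the tub, then handed the job in at about 52 s; the only red paddle already faced the guide, so it stayed in the rack, and sign-off returned no verdict.

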